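Get the block plane from behind the jars

TASK

The little wooden block plane is shut in behind the three jars on the luthier's bench caddy: first clear all three jars onto the green mat, leaving the plane alone until they stand there. Then lift out the plane and lay it sole down, lengthwise, in the middle of the cork rest, and only after that put each jar back, standing in the middle of the coaster of its own lid colour. Do not tip a jar over.

Things in the scene. Friction and masses are not known exactly. Their poses are not given: they have to be found in the camera images.
- jar_red: Upright amber glass jar with a red lid and a pale paper band; a plain cylinder 44 mm in diameter and 95 mm tall (the lid, as wide as the glass, is the top 24 mm), about 160 g. Origin: centre of its underside, z up its axis. Starts standing on the red coaster.
- jar_blue: Upright amber glass jar with a blue lid and a pale paper band; a plain cylinder 44 mm in diameter and 95 mm tall (the lid, as wide as the glass, is the top 24 mm), about 160 g. Origin: centre of its underside, z up its axis. Starts standing on the blue coaster.
- jar_yellow: Upright amber glass jar with a yellow lid and a pale paper band; a plain cylinder 44 mm in diameter and 95 mm tall (the lid, as wide as the glass, is the top 24 mm), about 160 g. Origin: centre of its underside, z up its axis. Starts standing on the yellow coaster.
- coaster_red: Fixed flat red disc, 62 mm in diameter, 4 mm thick, on the bench caddy, under the jar. Origin: centre of its underside, 12 mm above the bench; x points to the caddy's back, y along the row of coasters, which lie 85 mm apart in any colour order. The caddy is a fixed plywood board 12 mm thick, 150 mm deep (x), 310 mm wide (y).
- coaster_blue: Fixed flat blue disc, 62 mm in diameter, 4 mm thick, on the bench caddy, under the jar. Origin: centre of its underside, 12 mm above the bench; x points to the caddy's back, y along the row of coasters, which lie 85 mm apart in any colour order. The caddy's dark side cheeks (top 42 mm above the bench) stand 60 mm outside the outer coaster centres.
- coaster_yellow: Fixed flat yellow disc, 62 mm in diameter, 4 mm thick, on the bench caddy, under the jar. Origin: centre of its underside, 12 mm above the bench; x points to the caddy's back, y along the row of coasters, which lie 85 mm apart in any colour order. The caddy's dark back ledge (top 52 mm above the bench) has its inner face 109 mm behind the coaster centres.
- plane: Small wooden block plane, dark wood with brass sole and brass cap: 130 mm long (its x), 38 mm wide (its y), sides plain and upright to 28 mm, cap and knob up to 42 mm; about 400 g. Origin: centre of its underside (sole), z up. Starts on the caddy's board (12 mm above the bench) behind the row of jars, lying along the row, about 17 mm behind them with about 30 mm free between it and the back ledge.
- mat: Fixed flat green mat, 260 mm (its x) by 120 mm (its y), 4 mm thick, to one side of the caddy: the side area for the jars. Origin: centre of its underside, on the bench.
- rest: Fixed flat cork rest with a dark wooden border, 164 mm (its x) by 74 mm (its y), cork surface 6 mm above the bench, on the other side of the caddy: where the plane is wanted. Origin: centre of its underside, on the bench.

How it is judged:
On the way, in this order (a step that is already met when the one before it is completed fails the run):
1. all three jars stand upright on the green mat, let go, with the plane still in its place (x of jar_red in the frame of mat between -0.125 and 0.125 m and y of jar_red in the frame of mat between -0.055 and 0.055 m and z of each of jar_red, jar_blue, jar_yellow in the frame of mat below 0.012 m and angle between each of jar_red, jar_blue, jar_yellow's own z axis and vertical below 0.12 rad and linear speed of each of jar_red, jar_blue, jar_yellow below 0.02 m/s and contact force between each of jar_red, jar_blue, jar_yellow and the fingers below 0.3 N and x of jar_blue in the frame of mat between -0.125 and 0.125 m and y of jar_blue in the frame of mat between -0.055 and 0.055 m and x of jar_yellow in the frame of mat between -0.125 and 0.125 m and y of jar_yellow in the frame of mat between -0.055 and 0.055 m and distance of plane from where it was at the start of the episode below 0.03 m), for 0.2 s.
2. the plane lies sole down, let go, on the cork rest, lengthwise and central, the jars still on the mat (x of jar_red in the frame of mat between -0.125 and 0.125 m and y of jar_red in the frame of mat between -0.055 and 0.055 m and z of each of jar_red, jar_blue, jar_yellow in the frame of mat below 0.012 m and angle between each of jar_red, jar_blue, jar_yellow's own z axis and vertical below 0.12 rad and linear speed of each of jar_red, jar_blue, jar_yellow, plane below 0.02 m/s and contact force between each of jar_red, jar_blue, jar_yellow, plane and the fingers below 0.3 N and x of jar_blue in the frame of mat between -0.125 and 0.125 m and y of jar_blue in the frame of mat between -0.055 and 0.055 m and x of jar_yellow in the frame of mat between -0.125 and 0.125 m and y of jar_yellow in the frame of mat between -0.055 and 0.055 m and horizontal distance between plane and rest below 0.015 m and angle between the x axis of plane and the x axis of rest, either way round below 0.2 rad and z of plane in the frame of rest below 0.014 m and angle between plane's own z axis and vertical below 0.1 rad), for 0.2 s.
At the end, for the whole second after the job is handed in: The plane lies sole down on the cork rest, its centre within 15 mm of the rest's centre and its length within 0.2 rad of the rest's length (either way round); each jar stands upright on the coaster of its lid's colour, its axis within 12 mm of the coaster's centre; all at rest and let go (horizontal distance between plane and rest below 0.015 m and angle between the x axis of plane and the x axis of rest, either way round below 0.2 rad and z of plane in the frame of rest below 0.014 m and angle between each of plane, jar_red, jar_blue, jar_yellow's own z axis and vertical below 0.1 rad and linear speed of each of plane, jar_red, jar_blue, jar_yellow below 0.02 m/s and contact force between each of plane, jar_red, jar_blue, jar_yellow and the fingers below 0.3 N and horizontal distance between jar_red and coaster_red below 0.012 m and z of jar_red in the frame of coaster_red below 0.01 m and horizontal distance between jar_blue and coaster_blue below 0.012 m and z of jar_blue in the frame of coaster_blue below 0.01 m and horizontal distance between jar_yellow and coaster_yellow below 0.012 m and z of jar_yellow in the frame of coaster_yellow below 0.01 m); the robot touches nothing.
It fails at once if a jar is tipped over (angle between any of jar_red, jar_blue, jar_yellow's own z axis and vertical above 0.6 rad).
It also fails if it takes over 134 s, if anything falls off the work surface, if the arm or the gripper's body presses on something with over 40 N, if the wrist force passes 120 N, or if a joint passes its speed limit or range.

ROBOT

A 7-joint arm with a two-finger parallel gripper is mounted at the origin on the work surface. World frame = base frame: x ahead of the robot, y to its left, z up, the work surface at z = 0. Lengths are in m, angles in rad, forces in N, time in s.
With the tool pointing down it reaches from about 0.4 to 0.875 m from the base axis. Payload 6.5 kg.
Tool frame: the origin (TCP) lies between the finger pads; the fingertips stand tip_extent ahead of it and the grasp point (between the pads) lies 11 mm behind it (tip_extent is the distance from the TCP to the fingertips, in m); z points along the fingers, y is the line along which they close (so a half turn about z gives the same grasp; the last joint's range is limited). The gripper opens to 85 mm and grips with 20 to 120 N. Pads are 22 mm wide; open, the fingers measure 114 mm over their backs; the gripper's body (76 mm by 85 mm) begins 54 mm behind the grasp point. The pads swing forward as they close: fully open they stand 13 mm farther back than shut.
Start: joints at [1.134, 0.536, -0.004, 1.538, 0.003, 1.067, -0.071], TCP at [0.236, -0.606, 0.239] pointing down, gripper open.
Joint ranges: [-2.7, 2.7], [-0.37, 2.16], [-1.27, 1.26], [0.24, 2.4], [-1.31, 4.45], [0.19, 1.91], [-2.76, 2.76]. Speed limits (rad/s): [2.39, 2.39, 3.14, 3.14, 3.14, 3.14, 3.14].

INTERFACE

Orientations are given as a unit quaternion [w, x, y, z].
In Python, from cell import * gives the robot as it stands.
- The arm moves only by the tool send_rows, never from a script. Its argument "motion" is a list of rows, each an object with "delta_rot": the turn, a rotation vector about the tool's x, y, z in rad, a list of three; "offset": the shift along the tool's x, y, z in cm, a list of three; "jaw": the finger opening in cm, from 0 to 8.54. A call has 1 to 20 rows; each row shifts and turns the commanded pose from where the row before left it, along the tool's axes as they then stand; what a row does not reach is not made up. A row lasts 1/12 s, in which the tool goes at most 41.7 mm and 7.16 degrees, less where a joint would pass 70% of its speed; a pose out of reach is approached as far as the arm can. A call with a gripper value outside its range is refused whole. The fingers move at their own pace and stop on an object; the grip force is fixed at half the most. Time passes only in rows, so rows that do not move let the fingers close. It gives the time, the measured TCP pose, the force, the opening and the grip force at its end, in the units of the state.
- read_state(): the state, without advancing time (a new reading comes with each control period).
- snapshot(name): name is "side" or "top"; returns (picture, depth): 480x640x3 uint8, red, green, blue; 480x640 float32, m along the optical axis (not along the pixel's ray), 0 where there is no reading.
- camera_params(name): a dict with "K" (3x3 intrinsics, pixels), "cam_to_world" (4x4, takes a point from camera to world coordinates). Camera axes: x right, y down, z forward; pixel columns grow to the right and rows downward; lengths in m; the calibration is good to about 2 mm. A picture is of the moment at which its call begins. camera_params takes no time and is no camera call.
- close_job(): hands the job in; it is judged then, once.
The state is a dict: "t": time; "joints": joint angles; "joint_velocities": joint speeds; "joint_efforts": joint torques, N m; "ee_pos": TCP position; "tcp_rot": TCP orientation; "ft_force": force on the tool from outside, world axes, zero at the start; "torque": the same for the moment, N m; "opening": finger opening in m; "gripper_force": force on a finger pad.
Only numpy, scipy, OpenCV 4.12 (cv2) and the standard library are available. Lean on these libraries where they do the work, as an engineer would, in place of code of your own. Each camera call takes 0.05 s, during which the arm holds its last target. There are 200 camera calls.

## Working session

There is one attempt and no reset: what is moved stays moved. The work goes in short steps, Python scripts to look and compute and a tool call to move; the robot and the scene stay as the last step left them, time stands still between calls to the robot, and variables do not carry over. Pictures are saved under pics/ and viewed, at most 14 in all, crops included, and the job is handed in when it is done.

Besides the shell and the picture viewer there is one more tool, called in YAML: its name, and indented under it one key for each argument. send_rows: Moves the arm, as the interface text tells. Its arguments: {"type":"object","properties":{"motion":{"type":"array"}},"required":["motion"]}

```bash
mkdir -p pics; ls
python3 - <<'E'
from cell import *
import cv2
for n in ("top","side"):
    p,d=snapshot(n); cv2.imwrite(f"pics/{n}0.png",p[:,:,::-1])
    c=camera_params(n); print(n,c["K"],c["cam_to_world"])
print(read_state())
E
```

```text
pics
top [[442.97088306   0.         320.11689596]
 [  0.         442.97088306 235.95893242]
 [  0.           0.           1.        ]] [[ 0.0195573  -0.98405214  0.17680187  0.40154147]
 [-0.99971784 -0.01686287  0.01672972 -0.00467112]
 [-0.01348153 -0.17707917 -0.98410427  0.82850056]
 [ 0.          0.          0.          1.        ]]
side [[514.2887611    0.         321.34185593]
 [  0.         514.2887611  249.34373308]
 [  0.           0.           1.        ]] [[-0.96503561 -0.18177596  0.18884854  0.32767114]
 [-0.26142768  0.61519036 -0.74377173  0.87169382]
 [ 0.01902202 -0.76713644 -0.64120187  0.78644569]
 [ 0.          0.          0.          1.        ]]
{'t': 0.1, 'joints': array([ 1.13378497,  0.53707927, -0.00447522,  1.53874621,  0.00263435,
        1.06726385, -0.07116717]), 'joint_velocities': array([-0.00020859, -0.00169437, -0.00105357,  0.00060744,  0.00017452,
       -0.00018036,  0.00025699]), 'joint_efforts': array([ 2.77014631e-03, -5.84566462e+01,  1.05204172e+00, -2.59778202e+01,
        1.26357234e-02,  4.59813440e-03, -4.08981964e-05]), 'ee_pos': array([ 0.2353509 , -0.60532777,  0.23851851]), 'tcp_rot': array([-7.18986272e-04,  9.82847210e-01,  1.84420187e-01, -1.96873583e-04]), 'ft_force': array([-0.22974107,  0.04791023, -0.2439154 ]), 'torque': array([-0.01480446,  0.05878511, -0.01592941]), 'gripper_force': 0.0, 'opening': 0.08536284712168112}
```

View pics/top0.png

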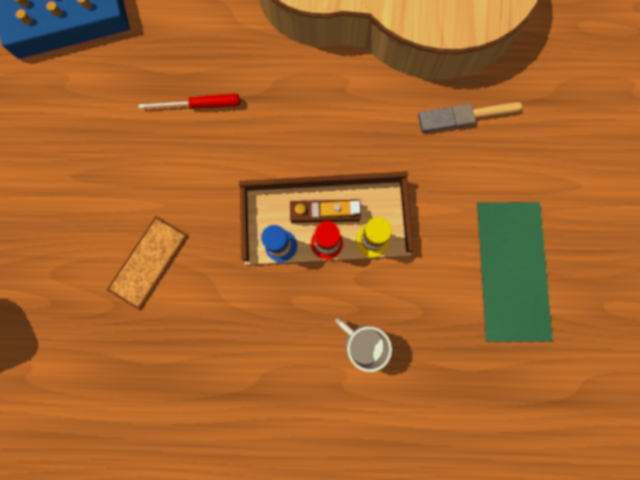

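View pics/side0.png

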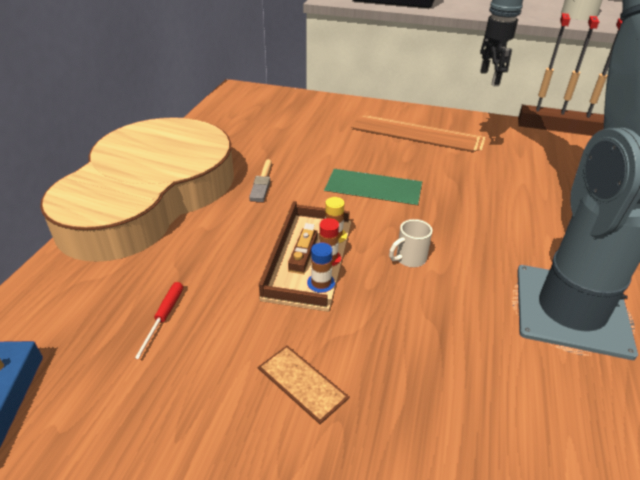

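The top view shows the blue, red and yellow lids at about (276,238), (326,233) and (377,230). The plane is at (325,210), the mat at (515,272), the cork rest at (148,262), and a mug stands at (370,348). The side view shows the same layout.

```bash
cat > h.py <<'E'
from cell import *
import cv2, numpy as np
from scipy.spatial.transform import Rotation as R
def look(n="top",save=None):
    p,d=snapshot(n)
    if save: cv2.imwrite(f"pics/{save}.png",p[:,:,::-1])
    c=camera_params(n); K=c["K"]; T=c["cam_to_world"]
    v,u=np.mgrid[:480,:640]
    P=np.stack([(u-K[0,2])/K[0,0]*d,(v-K[1,2])/K[1,1]*d,d],-1)@T[:3,:3].T+T[:3,3]
    P[d==0]=np.nan
    return p,d,P,cv2.cvtColor(p,cv2.COLOR_RGB2HSV)
def rect(X):
    r=cv2.minAreaRect(X[:,:2].astype(np.float32)*1000); b=cv2.boxPoints(r)
    e=max((b[1]-b[0],b[2]-b[1]),key=np.linalg.norm)
    return np.round(r[0],1),np.round(r[1],1),"long-axis yaw deg",round(np.degrees(np.arctan2(e[1],e[0]))%180,1)
HUE={"red":((0,6),(174,180)),"blue":((105,122),),"yellow":((24,33),)}
def colour(hsv,c):
    h=hsv[...,0]; m=np.zeros(h.shape,bool)
    for a,b in HUE[c]: m|=(h>=a)&(h<=b)
    return m&(hsv[...,1]>150)&(hsv[...,2]>60)
def lids(P,hsv,zt=None):
    o={}
    for c in HUE:
        m=colour(hsv,c)&(P[...,0]<.8)
        X=P[m]; X=X[(X[:,2]>.085)&(X[:,2]<.135)]
        if len(X)<20: o[c]=None; continue
        z=np.nanpercentile(X[:,2],90) if zt is None else zt
        X=X[abs(X[:,2]-z)<.006]
        (cx,cy),r=cv2.minEnclosingCircle(X[:,:2].astype(np.float32))
        o[c]=np.round([cx*1000,cy*1000,z*1000,r*1000,len(X)],1)
    return o
E
python3 - <<'E'
from h import *
p,d,P,hsv=look()
print(lids(P,hsv))
h,s,v=[hsv[...,i] for i in range(3)]
g=(h>60)&(h<90)&(s>80); print("mat",rect(P[g&(P[...,2]<.02)]))
u=np.arange(640)[None]; vv=np.arange(480)[:,None]
box=(u>95)&(u<200)&(vv>205)&(vv<320)
pl=(P[...,2]>.003)&(P[...,2]<.02)&box; print("rest z",rect(P[pl]),pl.sum(),np.nanmedian(P[pl][:,2]))
ck=box&(h<25)&(v>140)&(s<150); 
n,l,st,ce=cv2.connectedComponentsWithStats(ck.astype(np.uint8)); k=1+np.argmax(st[1:,4]); print("cork",rect(P[l==k]),st[k])
# plane
b=(u>285)&(u<366)&(vv>192)&(vv<224)&(P[...,2]>.03)&(P[...,2]<.07)
print("plane",rect(P[b]),b.sum(), np.nanpercentile(P[b][:,2],[5,50,95]))
w=(P[...,2]>.03)&(P[...,2]<.058)&(u>235)&(u<415)&(vv>165)&(vv<270); print("caddy",rect(P[w]))
m=(u>325)&(u<400)&(vv>312)&(vv<375)&(P[...,2]>.03); print("mug",rect(P[m]),np.nanmax(P[m][:,2]))
q=read_state(); print(R.from_quat(np.roll(q["tcp_rot"],-1)).as_matrix().round(3))
E
```

```text
{'red': array([535.4,  -3.8, 113.6,  21.7, 511. ]), 'blue': array([526.9,  82.5, 113.7,  20.8, 467. ]), 'yellow': array([543.4, -87.9, 113.4,  21.7, 517. ])}
mat (array([ 491.6, -350.1]), array([253.2, 116.9]), 'long-axis yaw deg', np.float32(1.1))
rest z (array([495.2, 335.2]), array([221.1, 199. ]), 'long-axis yaw deg', np.float32(3.6)) 4058 0.006476364943150348Traceback (most recent call last):
  File "<stdin>", line 10, in <module>
    return _wrapfunc(a, 'argmax', axis=axis, out=out, **kwds)
    return bound(*args, **kwds)
ValueError: attempt to get argmax of an empty sequence
```

Run:
```python
from h import *
p,d,P,hsv=look()
h,s,v=[hsv[...,i] for i in range(3)]
u=np.arange(640)[None]; vv=np.arange(480)[:,None]
box=(u>95)&(u<200)&(vv>205)&(vv<320)
c=hsv[262,148]; print("cork hsv",c,hsv[220,195], np.nanmedian(P[box&(P[...,2]<.004)][:,2]))
ck=box&(h.astype(int)>=12)&(v>100)&(h<30)
n,l,st,ce=cv2.connectedComponentsWithStats(ck.astype(np.uint8))
if n>1:
    k=1+np.argmax(st[1:,4]); X=P[l==k]; print("cork",rect(X),st[k],np.median(X[:,2]))
b=(u>285)&(u<366)&(vv>192)&(vv<224)&(P[...,2]>.03)&(P[...,2]<.07)
print("plane",rect(P[b]),b.sum(), np.nanpercentile(P[b][:,2],[5,50,95]))
w=(P[...,2]>.036)&(P[...,2]<.058)&(u>235)&(u<415)&(vv>165)&(vv<270); print("caddy",rect(P[w]))
m=(u>325)&(u<400)&(vv>312)&(vv<375)&(P[...,2]>.03); print("mug",rect(P[m]),np.nanmax(P[m][:,2]))
q=read_state(); print(R.from_quat(np.roll(q["tcp_rot"],-1)).as_matrix().round(3))
z=cv2.resize(p[170:280,95:425],None,fx=2.4,fy=2.4,interpolation=cv2.INTER_CUBIC); cv2.imwrite("pics/crop1.png",z[:,:,::-1])
```

```text
cork hsv [ 16 180 218] [ 13 198 184] 0.0009889495959297667
cork (array([496.2, 336.8]), array([233.1, 191.9]), 'long-axis yaw deg', np.float32(6.4)) [   96   206   104   114 11720] nan
plane (array([593.5,   0.6]), array([ 38.9, 128.8]), 'long-axis yaw deg', np.float32(91.6)) 1498 [0.03776338 0.04220651 0.05559654]
caddy (array([582.3,  -0. ]), array([145.9, 310.4]), 'long-axis yaw deg', np.float32(94.3))
mug (array([364.1, -70.5]), array([99.3, 71.1]), 'long-axis yaw deg', np.float32(21.7)) 0.08916490032609448
[[ 0.932  0.362 -0.   ]
 [ 0.362 -0.932  0.001]
 [-0.    -0.001 -1.   ]]
```

View pics/crop1.png

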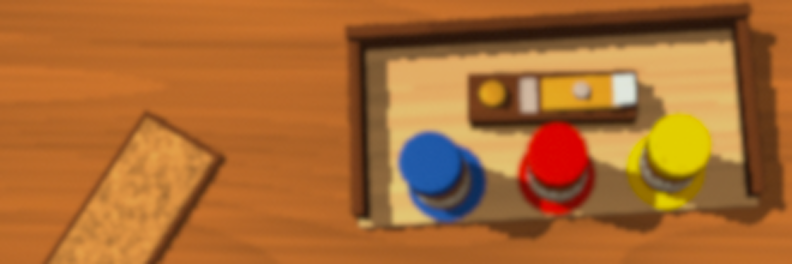

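```bash
cat >> h.py <<'E'
def go(x,y,z=None,yaw=None):
    """total tool-frame shift in cm (after turning to yaw) and turn about tool z"""
    s=read_state(); M=R.from_quat(np.roll(s["tcp_rot"],-1)).as_matrix()
    y0=np.arctan2(M[1,0],M[0,0]); yaw=y0 if yaw is None else np.radians(yaw)
    T=np.array([[np.cos(yaw),np.sin(yaw),0],[np.sin(yaw),-np.cos(yaw),0],[0,0,-1]])
    p=np.array(s["ee_pos"]); t=np.array([x,y,p[2] if z is None else z])
    print("t",round(s["t"],2),"tcp",p.round(4),"yaw",round(np.degrees(y0),2),"tilt",round(np.degrees(np.arccos(-M[2,2])),2),"f",np.round(s["ft_force"],1),"open",round(s["opening"],4))
    print("turn z rad",round(-(yaw-y0),3),"shift cm",(T.T@(t-p)*100).round(2))
E
python3 - <<'E'
from h import *
import cell; print([k for k in dir(cell) if not k.startswith('_')], getattr(cell,'tip_extent',None))
p,d,P,hsv=look()
c=camera_params("top");K=c["K"];T=c["cam_to_world"]
def ray(u,v,z):
    r=T[:3,:3]@np.array([(u-K[0,2])/K[0,0],(v-K[1,2])/K[1,1],1]); return (T[:3,3]+r*(z-T[2,3])/r[2])[:2]
C=np.array([ray(*q,.006) for q in((156.3,217),(188,236),(140,308),(107.5,290))]); print(C.round(3),C.mean(0),rect(C))
go(.5434,-.0879,.2385,0)
E
```

```text
['IKError', 'camera_params', 'close_job', 'read_state', 'snapshot', 'tip_extent'] 0.008
[[0.581 0.323]
 [0.545 0.26 ]
 [0.409 0.339]
 [0.441 0.402]] [0.49373987 0.33092408] (array([492.7, 331. ]), array([ 72.9, 161.2]), 'long-axis yaw deg', np.float32(150.5))
t 0.25 tcp [ 0.2354 -0.6056  0.2389] yaw 21.25 tilt 0.04 f [-0.5 -0.3 -0.1] open 0.0856
turn z rad 0.371 shift cm [ 3.080e+01 -5.177e+01  4.000e-02]
```

send_rows:
  motion:
    - {"delta_rot": [0,0,0.093],"offset": [0,0,0],"jaw": 8.5}
    - {"delta_rot": [0,0,0.093],"offset": [0,0,0],"jaw": 8.0}
    - {"delta_rot": [0,0,0.093],"offset": [0,0,0],"jaw": 7.5}
    - {"delta_rot": [0,0,0.092],"offset": [0,0,0],"jaw": 7.0}
    - {"delta_rot": [0,0,0],"offset": [1.93,-3.23,0],"jaw": 7.0}
    - {"delta_rot": [0,0,0],"offset": [1.93,-3.23,0],"jaw": 7.0}
    - {"delta_rot": [0,0,0],"offset": [1.93,-3.23,0],"jaw": 7.0}
    - {"delta_rot": [0,0,0],"offset": [1.93,-3.23,0],"jaw": 7.0}
    - {"delta_rot": [0,0,0],"offset": [1.93,-3.23,0],"jaw": 7.0}
    - {"delta_rot": [0,0,0],"offset": [1.93,-3.23,0],"jaw": 7.0}
    - {"delta_rot": [0,0,0],"offset": [1.93,-3.23,0],"jaw": 7.0}
    - {"delta_rot": [0,0,0],"offset": [1.93,-3.23,0],"jaw": 7.0}
    - {"delta_rot": [0,0,0],"offset": [1.93,-3.23,0],"jaw": 7.0}
    - {"delta_rot": [0,0,0],"offset": [1.93,-3.23,0],"jaw": 7.0}
    - {"delta_rot": [0,0,0],"offset": [1.93,-3.23,0],"jaw": 7.0}
    - {"delta_rot": [0,0,0],"offset": [1.93,-3.23,0],"jaw": 7.0}
    - {"delta_rot": [0,0,0],"offset": [1.93,-3.23,0],"jaw": 7.0}
    - {"delta_rot": [0,0,0],"offset": [1.93,-3.23,0],"jaw": 7.0}
    - {"delta_rot": [0,0,0],"offset": [1.93,-3.23,0],"jaw": 7.0}
    - {"delta_rot": [0,0,0],"offset": [1.93,-3.23,0],"jaw": 7.0}

```text
t: 1.92
ee_pos: [0.545, -0.0874, 0.2394]
tcp_rot: [0.0, 1.0, -0.0, 0.0]
ft_force: [1.0, -0.4, -0.9]
opening: 0.07
gripper_force: 0.0
```

Run:
```python
from h import *
p,d,P,hsv=look("side","s1"); print(lids(P,hsv))
go(.5434,-.0879,.081,0)
```

```text
{'red': array([533.2,  -1.2, 111.4,  23.8, 208. ]), 'blue': array([526.3,  87.8, 111.4,  21.9, 222. ]), 'yellow': array([542.9, -85.6, 111.4,  22.6, 158. ])}
t 1.97 tcp [ 0.549  -0.0782  0.2397] yaw 0.53 tilt 0.38 f [3.5 7.  1.3] open 0.07
turn z rad 0.009 shift cm [-0.56  0.97 15.87]
```

View pics/s1.png

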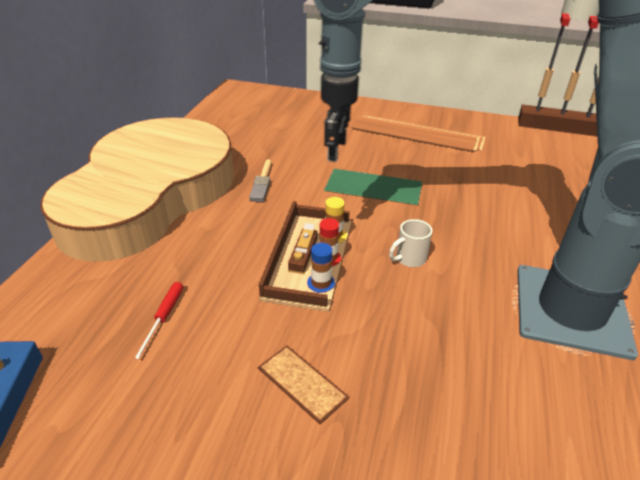

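The side view shows the gripper over the yellow jar, around pixel (335,150). It was still settling from the move.

send_rows:
  motion:
    - {"delta_rot": [0,0,0],"offset": [0,0,0],"jaw": 7.0}
    - {"delta_rot": [0,0,0],"offset": [0,0,0],"jaw": 7.0}
    - {"delta_rot": [0,0,0],"offset": [0,0,0],"jaw": 7.0}
    - {"delta_rot": [0,0,0],"offset": [0,0,1.5],"jaw": 7.0}
    - {"delta_rot": [0,0,0],"offset": [0,0,2],"jaw": 7.0}
    - {"delta_rot": [0,0,0],"offset": [0,0,2],"jaw": 7.0}
    - {"delta_rot": [0,0,0],"offset": [0,0,1.5],"jaw": 7.0}
    - {"delta_rot": [0,0,0],"offset": [0,0,0],"jaw": 7.0}
    - {"delta_rot": [0,0,0],"offset": [0,0,0],"jaw": 7.0}
    - {"delta_rot": [0,0,0],"offset": [0,0,0],"jaw": 7.0}

```text
t: 2.8
ee_pos: [0.5448, -0.0901, 0.1703]
tcp_rot: [0.0, 1.0, -0.001, 0.001]
ft_force: [-0.3, 0.9, 0.7]
opening: 0.0702
gripper_force: 0.0
```

Run:
```python
from h import *
go(.5434,-.0875,.081,0)
```

```text
t 2.8 tcp [ 0.5448 -0.0901  0.1703] yaw -0.1 tilt 0.08 f [-0.3  0.9  0.7] open 0.0702
turn z rad -0.002 shift cm [-0.14 -0.26  8.93]
```

Align, descend, close, lift.

send_rows:
  motion:
    - {"delta_rot": [0,0,0],"offset": [-0.14,-0.2,1.5],"jaw": 7.0}
    - {"delta_rot": [0,0,0],"offset": [0,0,2],"jaw": 7.0}
    - {"delta_rot": [0,0,0],"offset": [0,0,2],"jaw": 7.0}
    - {"delta_rot": [0,0,0],"offset": [0,0,2],"jaw": 7.0}
    - {"delta_rot": [0,0,0],"offset": [0,0,1.4],"jaw": 7.0}
    - {"delta_rot": [0,0,0],"offset": [0,0,0],"jaw": 7.0}
    - {"delta_rot": [0,0,0],"offset": [0,0,0],"jaw": 6.0}
    - {"delta_rot": [0,0,0],"offset": [0,0,0],"jaw": 5.0}
    - {"delta_rot": [0,0,0],"offset": [0,0,0],"jaw": 4.5}
    - {"delta_rot": [0,0,0],"offset": [0,0,0],"jaw": 4.0}
    - {"delta_rot": [0,0,0],"offset": [0,0,0],"jaw": 3.5}
    - {"delta_rot": [0,0,0],"offset": [0,0,0],"jaw": 3.5}
    - {"delta_rot": [0,0,0],"offset": [0,0,0],"jaw": 3.5}
    - {"delta_rot": [0,0,0],"offset": [0,0,0],"jaw": 3.5}

```text
t: 3.97
ee_pos: [0.5443, -0.0876, 0.0821]
tcp_rot: [0.0, 1.0, -0.0, 0.001]
ft_force: [-0.8, 0.0, 5.4]
opening: 0.0429
gripper_force: 60.3
```

send_rows:
  motion:
    - {"delta_rot": [0,0,0],"offset": [0,0,-1],"jaw": 3.5}
    - {"delta_rot": [0,0,0],"offset": [0,0,-2],"jaw": 3.5}
    - {"delta_rot": [0,0,0],"offset": [0,0,-3],"jaw": 3.5}
    - {"delta_rot": [0,0,0],"offset": [0,0,-3],"jaw": 3.5}
    - {"delta_rot": [0,0,0],"offset": [0,0,-2],"jaw": 3.5}
    - {"delta_rot": [0,0,0],"offset": [0,0,-1],"jaw": 3.5}
    - {"delta_rot": [0,0,0],"offset": [0.3,1.5,0],"jaw": 3.5}
    - {"delta_rot": [0,0,0],"offset": [0.3,2.6,0],"jaw": 3.5}
    - {"delta_rot": [0,0,0],"offset": [0.3,3,0],"jaw": 3.5}
    - {"delta_rot": [0,0,0],"offset": [0.3,3,0],"jaw": 3.5}
    - {"delta_rot": [0,0,0],"offset": [0.3,3,0],"jaw": 3.5}
    - {"delta_rot": [0,0,0],"offset": [0.3,3,0],"jaw": 3.5}
    - {"delta_rot": [0,0,0],"offset": [0.3,3,0],"jaw": 3.5}
    - {"delta_rot": [0,0,0],"offset": [0.3,3,0],"jaw": 3.5}
    - {"delta_rot": [0,0,0],"offset": [0.3,2.6,0],"jaw": 3.5}
    - {"delta_rot": [0,0,0],"offset": [0,1.5,0],"jaw": 3.5}
    - {"delta_rot": [0,0,0],"offset": [0,0,0],"jaw": 3.5}
    - {"delta_rot": [0,0,0],"offset": [0,0,0],"jaw": 3.5}
    - {"delta_rot": [0,0,0],"offset": [0,0,0],"jaw": 3.5}
    - {"delta_rot": [0,0,0],"offset": [0,0,0],"jaw": 3.5}

```text
t: 5.63
ee_pos: [0.5705, -0.3466, 0.2002]
tcp_rot: [-0.001, 1.0, 0.001, -0.0]
ft_force: [-0.4, 0.5, -1.5]
opening: 0.043
gripper_force: 61.3
```

Run:
```python
from h import *
p,d,P,hsv=look("top"); print(lids(P,hsv))
go(.572,-.350,.071,0)
```

```text
{'red': array([535.4,  -3.9, 113.5,  21.8, 515. ]), 'blue': array([526.4,  82.4, 113.7,  21. , 466. ]), 'yellow': None}
t 5.68 tcp [ 0.5705 -0.347   0.2003] yaw 0.13 tilt 0.07 f [ 0.5 -0.2 -2.6] open 0.0427
turn z rad 0.002 shift cm [ 0.15  0.3  12.93]
```

send_rows:
  motion:
    - {"delta_rot": [0,0,0],"offset": [0.1,0.2,1.5],"jaw": 3.5}
    - {"delta_rot": [0,0,0],"offset": [0,0,2.5],"jaw": 3.5}
    - {"delta_rot": [0,0,0],"offset": [0,0,3],"jaw": 3.5}
    - {"delta_rot": [0,0,0],"offset": [0,0,2.5],"jaw": 3.5}
    - {"delta_rot": [0,0,0],"offset": [0,0,1.5],"jaw": 3.5}
    - {"delta_rot": [0,0,0],"offset": [0,0,0.8],"jaw": 3.5}
    - {"delta_rot": [0,0,0],"offset": [0,0,0.5],"jaw": 3.5}
    - {"delta_rot": [0,0,0],"offset": [0,0,0.3],"jaw": 3.5}
    - {"delta_rot": [0,0,0],"offset": [0,0,0.2],"jaw": 3.5}
    - {"delta_rot": [0,0,0],"offset": [0,0,0],"jaw": 3.5}
    - {"delta_rot": [0,0,0],"offset": [0,0,0],"jaw": 3.5}
    - {"delta_rot": [0,0,0],"offset": [0,0,0],"jaw": 3.5}

```text
t: 6.68
ee_pos: [0.5715, -0.3514, 0.0733]
tcp_rot: [0.0, 1.0, -0.0, 0.001]
ft_force: [0.3, -0.2, -1.2]
opening: 0.0426
gripper_force: 61.4
```

send_rows:
  motion:
    - {"delta_rot": [0,0,0],"offset": [0,0,0.2],"jaw": 3.5}
    - {"delta_rot": [0,0,0],"offset": [0,0,0.1],"jaw": 3.5}
    - {"delta_rot": [0,0,0],"offset": [0,0,0],"jaw": 3.5}
    - {"delta_rot": [0,0,0],"offset": [0,0,0],"jaw": 3.5}
    - {"delta_rot": [0,0,0],"offset": [0,0,0],"jaw": 4.6}
    - {"delta_rot": [0,0,0],"offset": [0,0,0],"jaw": 5.5}
    - {"delta_rot": [0,0,0],"offset": [0,0,0],"jaw": 6.5}
    - {"delta_rot": [0,0,0],"offset": [0,0,0],"jaw": 7}
    - {"delta_rot": [0,0,0],"offset": [0,0,0],"jaw": 7}
    - {"delta_rot": [0,0,0],"offset": [0,0,-1],"jaw": 7}
    - {"delta_rot": [0,0,0],"offset": [0,0,-2.5],"jaw": 7}
    - {"delta_rot": [0,0,0],"offset": [0,0,-3],"jaw": 7}
    - {"delta_rot": [0,0,0],"offset": [0,0,-2.5],"jaw": 7}
    - {"delta_rot": [0,0,0],"offset": [0,0,-1],"jaw": 7}

```text
t: 7.85
ee_pos: [0.573, -0.3523, 0.1742]
tcp_rot: [0.002, 1.0, -0.0, 0.003]
ft_force: [0.9, 0.0, 0.9]
opening: 0.0698
gripper_force: 0.0
```

send_rows:
  motion:
    - {"delta_rot": [0,0,0],"offset": [-0.3,-1.5,0],"jaw": 7}
    - {"delta_rot": [0,0,0],"offset": [-0.3,-2.5,0],"jaw": 7}
    - {"delta_rot": [0,0,0],"offset": [-0.3,-3.3,0],"jaw": 7}
    - {"delta_rot": [0,0,0],"offset": [-0.3,-3.3,0],"jaw": 7}
    - {"delta_rot": [0,0,0],"offset": [-0.3,-3.3,0],"jaw": 7}
    - {"delta_rot": [0,0,0],"offset": [-0.3,-3.3,0],"jaw": 7}
    - {"delta_rot": [0,0,0],"offset": [-0.3,-3.3,0],"jaw": 7}
    - {"delta_rot": [0,0,0],"offset": [-0.3,-3.3,0],"jaw": 7}
    - {"delta_rot": [0,0,0],"offset": [-0.3,-3.3,0],"jaw": 7}
    - {"delta_rot": [0,0,0],"offset": [-0.3,-3.3,0],"jaw": 7}
    - {"delta_rot": [0,0,0],"offset": [-0.3,-2.5,0],"jaw": 7}
    - {"delta_rot": [0,0,0],"offset": [-0.3,-1.8,0],"jaw": 7}
    - {"delta_rot": [0,0,0],"offset": [0,0,0],"jaw": 7}
    - {"delta_rot": [0,0,0],"offset": [0,0,0],"jaw": 7}
    - {"delta_rot": [0,0,0],"offset": [0,0,0],"jaw": 7}
    - {"delta_rot": [0,0,0],"offset": [0,0,0],"jaw": 7}

```text
t: 9.18
ee_pos: [0.5351, -0.0057, 0.1693]
tcp_rot: [0.0, 1.0, -0.001, -0.0]
ft_force: [0.6, -0.4, -0.9]
opening: 0.0702
gripper_force: 0.0
```

Run:
```python
from h import *
p,d,P,hsv=look("top","t2"); print(lids(P,hsv))
print(lids(*look("side")[2:]))
go(.535,-.003,.081,0)
```

```text
{'red': None, 'blue': array([526.5,  86.2, 113.7,  19.4, 240. ]), 'yellow': array([ 570.7, -351.5,  101.4,   22.1,  523. ])}
{'red': array([533.5,  -3.2, 111.2,  24. , 199. ]), 'blue': array([526.9,  87.9, 111. ,  21.8, 229. ]), 'yellow': array([ 563.4, -351.8,   99.4,   20. ,   39. ])}
t 9.28 tcp [ 0.5351 -0.0054  0.1692] yaw -0.13 tilt 0.03 f [-0.5 -0.2  1. ] open 0.0701
turn z rad -0.002 shift cm [-0.01 -0.24  8.82]
```

View pics/t2.png

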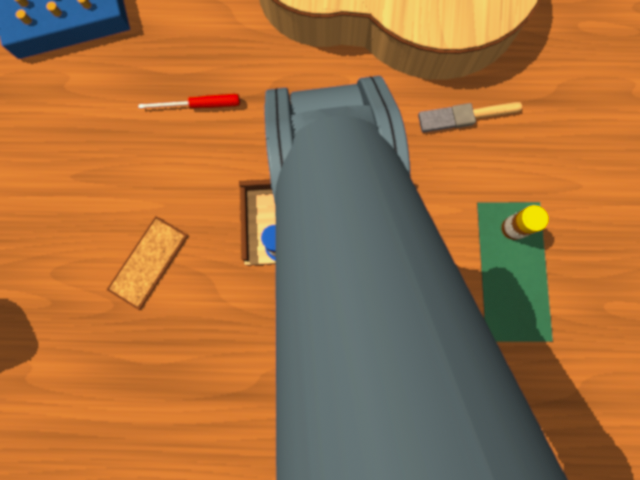

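The yellow jar stands on the mat at about (533,220), and the arm is now over the red jar. Next I grip red.

send_rows:
  motion:
    - {"delta_rot": [0,0,0],"offset": [0,-0.2,1.5],"jaw": 7.0}
    - {"delta_rot": [0,0,0],"offset": [0,0,2],"jaw": 7.0}
    - {"delta_rot": [0,0,0],"offset": [0,0,2],"jaw": 7.0}
    - {"delta_rot": [0,0,0],"offset": [0,0,2],"jaw": 7.0}
    - {"delta_rot": [0,0,0],"offset": [0,0,1.3],"jaw": 7.0}
    - {"delta_rot": [0,0,0],"offset": [0,0,0],"jaw": 7.0}
    - {"delta_rot": [0,0,0],"offset": [0,0,0],"jaw": 6.0}
    - {"delta_rot": [0,0,0],"offset": [0,0,0],"jaw": 5.0}
    - {"delta_rot": [0,0,0],"offset": [0,0,0],"jaw": 4.5}
    - {"delta_rot": [0,0,0],"offset": [0,0,0],"jaw": 4.0}
    - {"delta_rot": [0,0,0],"offset": [0,0,0],"jaw": 3.5}
    - {"delta_rot": [0,0,0],"offset": [0,0,0],"jaw": 3.5}
    - {"delta_rot": [0,0,0],"offset": [0,0,0],"jaw": 3.5}
    - {"delta_rot": [0,0,0],"offset": [0,0,0],"jaw": 3.5}

```text
t: 10.45
ee_pos: [0.536, -0.0025, 0.0826]
tcp_rot: [0.0, 1.0, -0.0, 0.001]
ft_force: [-1.1, -2.1, 6.8]
opening: 0.043
gripper_force: 60.4
```

send_rows:
  motion:
    - {"delta_rot": [0,0,0],"offset": [0,0,-1.5],"jaw": 3.5}
    - {"delta_rot": [0,0,0],"offset": [0,0,-3],"jaw": 3.5}
    - {"delta_rot": [0,0,0],"offset": [0,0,-3],"jaw": 3.5}
    - {"delta_rot": [0,0,0],"offset": [0,0,-3],"jaw": 3.5}
    - {"delta_rot": [0,0,0],"offset": [0,0,-1.5],"jaw": 3.5}
    - {"delta_rot": [0,0,0],"offset": [-0.37,1.5,0],"jaw": 3.5}
    - {"delta_rot": [0,0,0],"offset": [-0.37,2.5,0],"jaw": 3.5}
    - {"delta_rot": [0,0,0],"offset": [-0.37,3.3,0],"jaw": 3.5}
    - {"delta_rot": [0,0,0],"offset": [-0.37,3.3,0],"jaw": 3.5}
    - {"delta_rot": [0,0,0],"offset": [-0.37,3.3,0],"jaw": 3.5}
    - {"delta_rot": [0,0,0],"offset": [-0.37,3.3,0],"jaw": 3.5}
    - {"delta_rot": [0,0,0],"offset": [-0.37,3.3,0],"jaw": 3.5}
    - {"delta_rot": [0,0,0],"offset": [-0.37,3.3,0],"jaw": 3.5}
    - {"delta_rot": [0,0,0],"offset": [-0.37,3.3,0],"jaw": 3.5}
    - {"delta_rot": [0,0,0],"offset": [-0.37,3.3,0],"jaw": 3.5}
    - {"delta_rot": [0,0,0],"offset": [-0.37,2.5,0],"jaw": 3.5}
    - {"delta_rot": [0,0,0],"offset": [-0.37,1.8,0],"jaw": 3.5}
    - {"delta_rot": [0,0,0],"offset": [0,0,0],"jaw": 3.5}
    - {"delta_rot": [0,0,0],"offset": [0,0,0],"jaw": 3.5}
    - {"delta_rot": [0,0,0],"offset": [0,0,0],"jaw": 3.5}

```text
t: 12.12
ee_pos: [0.4909, -0.3479, 0.2013]
tcp_rot: [-0.001, 1.0, 0.0, 0.0]
ft_force: [-0.4, 0.6, -1.5]
opening: 0.0426
gripper_force: 61.2
```

send_rows:
  motion:
    - {"delta_rot": [0,0,0],"offset": [0,0,1.5],"jaw": 3.5}
    - {"delta_rot": [0,0,0],"offset": [0,0,2.5],"jaw": 3.5}
    - {"delta_rot": [0,0,0],"offset": [0,0,3],"jaw": 3.5}
    - {"delta_rot": [0,0,0],"offset": [0,0,2.5],"jaw": 3.5}
    - {"delta_rot": [0,0,0],"offset": [0,0,1.5],"jaw": 3.5}
    - {"delta_rot": [0,0,0],"offset": [0,0,0.8],"jaw": 3.5}
    - {"delta_rot": [0,0,0],"offset": [0,0,0.5],"jaw": 3.5}
    - {"delta_rot": [0,0,0],"offset": [0,0,0.3],"jaw": 3.5}
    - {"delta_rot": [0,0,0],"offset": [0,0,0],"jaw": 3.5}
    - {"delta_rot": [0,0,0],"offset": [0,0,0],"jaw": 3.5}
    - {"delta_rot": [0,0,0],"offset": [0,0,0],"jaw": 3.5}

```text
t: 13.03
ee_pos: [0.4913, -0.3494, 0.0764]
tcp_rot: [0.0, 1.0, -0.0, 0.001]
ft_force: [0.3, -0.6, -1.4]
opening: 0.0427
gripper_force: 61.2
```

send_rows:
  motion:
    - {"delta_rot": [0,0,0],"offset": [0,0,0.3],"jaw": 3.5}
    - {"delta_rot": [0,0,0],"offset": [0,0,0.2],"jaw": 3.5}
    - {"delta_rot": [0,0,0],"offset": [0,0,0.1],"jaw": 3.5}
    - {"delta_rot": [0,0,0],"offset": [0,0,0],"jaw": 3.5}
    - {"delta_rot": [0,0,0],"offset": [0,0,0],"jaw": 4.6}
    - {"delta_rot": [0,0,0],"offset": [0,0,0],"jaw": 5.5}
    - {"delta_rot": [0,0,0],"offset": [0,0,0],"jaw": 6.5}
    - {"delta_rot": [0,0,0],"offset": [0,0,0],"jaw": 7}
    - {"delta_rot": [0,0,0],"offset": [0,0,0],"jaw": 7}
    - {"delta_rot": [0,0,0],"offset": [0,0,-1],"jaw": 7}
    - {"delta_rot": [0,0,0],"offset": [0,0,-2.5],"jaw": 7}
    - {"delta_rot": [0,0,0],"offset": [0,0,-3],"jaw": 7}
    - {"delta_rot": [0,0,0],"offset": [0,0,-2.5],"jaw": 7}
    - {"delta_rot": [0,0,0],"offset": [0,0,-1],"jaw": 7}

```text
t: 14.2
ee_pos: [0.4924, -0.3503, 0.1737]
tcp_rot: [0.002, 1.0, -0.0, 0.003]
ft_force: [-0.3, -0.6, 0.4]
opening: 0.0702
gripper_force: 0.0
```

send_rows:
  motion:
    - {"delta_rot": [0,0,0],"offset": [0.25,-1.5,0],"jaw": 7}
    - {"delta_rot": [0,0,0],"offset": [0.25,-2.5,0],"jaw": 7}
    - {"delta_rot": [0,0,0],"offset": [0.25,-3.3,0],"jaw": 7}
    - {"delta_rot": [0,0,0],"offset": [0.25,-3.3,0],"jaw": 7}
    - {"delta_rot": [0,0,0],"offset": [0.25,-3.3,0],"jaw": 7}
    - {"delta_rot": [0,0,0],"offset": [0.25,-3.3,0],"jaw": 7}
    - {"delta_rot": [0,0,0],"offset": [0.25,-3.3,0],"jaw": 7}
    - {"delta_rot": [0,0,0],"offset": [0.25,-3.3,0],"jaw": 7}
    - {"delta_rot": [0,0,0],"offset": [0.25,-3.3,0],"jaw": 7}
    - {"delta_rot": [0,0,0],"offset": [0.25,-3.3,0],"jaw": 7}
    - {"delta_rot": [0,0,0],"offset": [0.25,-3.3,0],"jaw": 7}
    - {"delta_rot": [0,0,0],"offset": [0.25,-3.3,0],"jaw": 7}
    - {"delta_rot": [0,0,0],"offset": [0.25,-3.3,0],"jaw": 7}
    - {"delta_rot": [0,0,0],"offset": [0.25,-2,0],"jaw": 7}
    - {"delta_rot": [0,0,0],"offset": [0.1,-1,0],"jaw": 7}
    - {"delta_rot": [0,0,0],"offset": [0,0,0],"jaw": 7}
    - {"delta_rot": [0,0,0],"offset": [0,0,0],"jaw": 7}
    - {"delta_rot": [0,0,0],"offset": [0,0,0],"jaw": 7}
    - {"delta_rot": [0,0,0],"offset": [0,0,0],"jaw": 7}

```text
t: 15.78
ee_pos: [0.5266, 0.0817, 0.1692]
tcp_rot: [0.001, 1.0, -0.002, -0.0]
ft_force: [-0.6, -0.4, -0.8]
opening: 0.0697
gripper_force: 0.0
```

Run:
```python
from h import *
print(lids(*look("top")[2:]))
go(.527,.083,.081,0)
```

```text
{'red': array([ 489.6, -348.8,  101.6,   21.6,  523. ]), 'blue': None, 'yellow': array([ 570.9, -351.5,  101.5,   22.3,  529. ])}
t 15.83 tcp [0.5266 0.0819 0.1692] yaw -0.17 tilt 0.05 f [ 0.2 -0.2  0.8] open 0.0698
turn z rad -0.003 shift cm [ 0.04 -0.11  8.82]
```

send_rows:
  motion:
    - {"delta_rot": [0,0,0],"offset": [0,-0.1,1.5],"jaw": 7.0}
    - {"delta_rot": [0,0,0],"offset": [0,0,2],"jaw": 7.0}
    - {"delta_rot": [0,0,0],"offset": [0,0,2],"jaw": 7.0}
    - {"delta_rot": [0,0,0],"offset": [0,0,2],"jaw": 7.0}
    - {"delta_rot": [0,0,0],"offset": [0,0,1.3],"jaw": 7.0}
    - {"delta_rot": [0,0,0],"offset": [0,0,0],"jaw": 7.0}
    - {"delta_rot": [0,0,0],"offset": [0,0,0],"jaw": 6.0}
    - {"delta_rot": [0,0,0],"offset": [0,0,0],"jaw": 5.0}
    - {"delta_rot": [0,0,0],"offset": [0,0,0],"jaw": 4.5}
    - {"delta_rot": [0,0,0],"offset": [0,0,0],"jaw": 4.0}
    - {"delta_rot": [0,0,0],"offset": [0,0,0],"jaw": 3.5}
    - {"delta_rot": [0,0,0],"offset": [0,0,0],"jaw": 3.5}
    - {"delta_rot": [0,0,0],"offset": [0,0,0],"jaw": 3.5}
    - {"delta_rot": [0,0,0],"offset": [0,0,0],"jaw": 3.5}

```text
t: 17.0
ee_pos: [0.5276, 0.0848, 0.0827]
tcp_rot: [-0.0, 1.0, -0.0, 0.001]
ft_force: [-0.3, -1.4, 7.0]
opening: 0.0431
gripper_force: 60.3
```

send_rows:
  motion:
    - {"delta_rot": [0,0,0],"offset": [0,0,-1.5],"jaw": 3.5}
    - {"delta_rot": [0,0,0],"offset": [0,0,-3],"jaw": 3.5}
    - {"delta_rot": [0,0,0],"offset": [0,0,-3],"jaw": 3.5}
    - {"delta_rot": [0,0,0],"offset": [0,0,-3],"jaw": 3.5}
    - {"delta_rot": [0,0,0],"offset": [0,0,-1.5],"jaw": 3.5}
    - {"delta_rot": [0,0,0],"offset": [-0.77,1.5,0],"jaw": 3.5}
    - {"delta_rot": [0,0,0],"offset": [-0.77,2.5,0],"jaw": 3.5}
    - {"delta_rot": [0,0,0],"offset": [-0.77,3.3,0],"jaw": 3.5}
    - {"delta_rot": [0,0,0],"offset": [-0.77,3.3,0],"jaw": 3.5}
    - {"delta_rot": [0,0,0],"offset": [-0.77,3.3,0],"jaw": 3.5}
    - {"delta_rot": [0,0,0],"offset": [-0.77,3.3,0],"jaw": 3.5}
    - {"delta_rot": [0,0,0],"offset": [-0.77,3.3,0],"jaw": 3.5}
    - {"delta_rot": [0,0,0],"offset": [-0.77,3.3,0],"jaw": 3.5}
    - {"delta_rot": [0,0,0],"offset": [-0.77,3.3,0],"jaw": 3.5}
    - {"delta_rot": [0,0,0],"offset": [-0.77,3.3,0],"jaw": 3.5}
    - {"delta_rot": [0,0,0],"offset": [-0.77,3.3,0],"jaw": 3.5}
    - {"delta_rot": [0,0,0],"offset": [-0.77,3.3,0],"jaw": 3.5}
    - {"delta_rot": [0,0,0],"offset": [-0.77,3.3,0],"jaw": 3.5}
    - {"delta_rot": [0,0,0],"offset": [-0.77,2,0],"jaw": 3.5}
    - {"delta_rot": [0,0,0],"offset": [-0.77,1.1,0],"jaw": 3.5}

```text
t: 18.67
ee_pos: [0.4098, -0.3526, 0.2018]
tcp_rot: [0.001, 1.0, -0.002, 0.0]
ft_force: [0.4, 1.0, -1.7]
opening: 0.0425
gripper_force: 61.2
```

send_rows:
  motion:
    - {"delta_rot": [0,0,0],"offset": [0,0,0],"jaw": 3.5}
    - {"delta_rot": [0,0,0],"offset": [0,0,0],"jaw": 3.5}
    - {"delta_rot": [0,0,0],"offset": [0,0,0],"jaw": 3.5}
    - {"delta_rot": [0,0,0],"offset": [0,0,1.5],"jaw": 3.5}
    - {"delta_rot": [0,0,0],"offset": [0,0,2.5],"jaw": 3.5}
    - {"delta_rot": [0,0,0],"offset": [0,0,3],"jaw": 3.5}
    - {"delta_rot": [0,0,0],"offset": [0,0,2.5],"jaw": 3.5}
    - {"delta_rot": [0,0,0],"offset": [0,0,1.5],"jaw": 3.5}
    - {"delta_rot": [0,0,0],"offset": [0,0,0.8],"jaw": 3.5}
    - {"delta_rot": [0,0,0],"offset": [0,0,0.5],"jaw": 3.5}
    - {"delta_rot": [0,0,0],"offset": [0,0,0.3],"jaw": 3.5}
    - {"delta_rot": [0,0,0],"offset": [0,0,0],"jaw": 3.5}
    - {"delta_rot": [0,0,0],"offset": [0,0,0],"jaw": 3.5}
    - {"delta_rot": [0,0,0],"offset": [0,0,0],"jaw": 3.5}

```text
t: 19.83
ee_pos: [0.4117, -0.3495, 0.0762]
tcp_rot: [0.001, 1.0, -0.0, 0.001]
ft_force: [0.1, -0.6, -0.9]
opening: 0.0425
gripper_force: 61.2
```

send_rows:
  motion:
    - {"delta_rot": [0,0,0],"offset": [0,0,0.3],"jaw": 3.5}
    - {"delta_rot": [0,0,0],"offset": [0,0,0.2],"jaw": 3.5}
    - {"delta_rot": [0,0,0],"offset": [0,0,0.1],"jaw": 3.5}
    - {"delta_rot": [0,0,0],"offset": [0,0,0],"jaw": 3.5}
    - {"delta_rot": [0,0,0],"offset": [0,0,0],"jaw": 4.6}
    - {"delta_rot": [0,0,0],"offset": [0,0,0],"jaw": 5.5}
    - {"delta_rot": [0,0,0],"offset": [0,0,0],"jaw": 6.5}
    - {"delta_rot": [0,0,0],"offset": [0,0,0],"jaw": 7}
    - {"delta_rot": [0,0,0],"offset": [0,0,0],"jaw": 7}
    - {"delta_rot": [0,0,0],"offset": [0,0,-1],"jaw": 7}
    - {"delta_rot": [0,0,0],"offset": [0,0,-2.5],"jaw": 7}
    - {"delta_rot": [0,0,0],"offset": [0,0,-3],"jaw": 7}
    - {"delta_rot": [0,0,0],"offset": [0,0,-2.5],"jaw": 7}
    - {"delta_rot": [0,0,0],"offset": [0,0,-1],"jaw": 7}
    - {"delta_rot": [0,0,0],"offset": [0,0,0],"jaw": 7}
    - {"delta_rot": [0,0,0],"offset": [0,0,0],"jaw": 7}

```text
t: 21.17
ee_pos: [0.411, -0.349, 0.1694]
tcp_rot: [0.0, 1.0, -0.0, 0.0]
ft_force: [0.1, 0.4, -0.2]
opening: 0.0699
gripper_force: 0.0
```

Run:
```python
from h import *
p,d,P,hsv=look("top","t3"); print(lids(P,hsv))
u=np.arange(640)[None]; vv=np.arange(480)[:,None]
box=(u>235)&(u<415)&(vv>222)&(vv<275)
for c in HUE:
    m=colour(hsv,c)&box&(P[...,2]<.03)
    X=P[m]; print(c,len(X), rect(X), np.array(cv2.minEnclosingCircle(X[:,:2].astype(np.float32))[0]).round(4), X.mean(0).round(4))
b=(u>285)&(u<366)&(vv>192)&(vv<226)&(P[...,2]>.034)&(P[...,2]<.07)
for lo,hi in ((.034,.046),(.034,.07)):
    X=P[b&(P[...,2]>lo)&(P[...,2]<hi)]; print("plane",rect(X),len(X))
p2=look("side","s3")
z=cv2.resize(p[170:280,225:425],None,fx=3.6,fy=3.6,interpolation=cv2.INTER_CUBIC); cv2.imwrite("pics/crop3.png",z[:,:,::-1])
go(.5935,.0006,.2,90)
```

```text
{'red': array([ 490.1, -349.2,  101.3,   21.7,  524. ]), 'blue': array([ 411.6, -347.3,  101.2,   21.1,  191. ]), 'yellow': array([ 570.6, -350.7,  101.4,   22.3,  518. ])}
red 770 (array([534.6,  -2.9]), array([57.2, 57.1]), 'long-axis yaw deg', np.float32(45.9)) [ 0.5342 -0.0028] [ 0.5341 -0.003   0.0167]
blue 705 (array([528.4,  81.4]), array([55.2, 53.9]), 'long-axis yaw deg', np.float32(46.4)) [0.5277 0.0815] [0.5279 0.0816 0.0168]
yellow 863 (array([541.2, -86.8]), array([60.5, 60.2]), 'long-axis yaw deg', np.float32(45.2)) [ 0.5412 -0.0869] [ 0.5408 -0.087   0.0165]
plane (array([593.7,   0.6]), array([ 39.2, 128.8]), 'long-axis yaw deg', np.float32(91.8)) 860
plane (array([593.7,   0.6]), array([ 39.2, 128.8]), 'long-axis yaw deg', np.float32(91.8)) 1462
t 21.27 tcp [ 0.4102 -0.3484  0.168 ] yaw -0.01 tilt 0.14 f [ 0.1  0.5 -0.3] open 0.0704
turn z rad -1.571 shift cm [34.9  18.33 -3.2 ]
```

View pics/crop3.png

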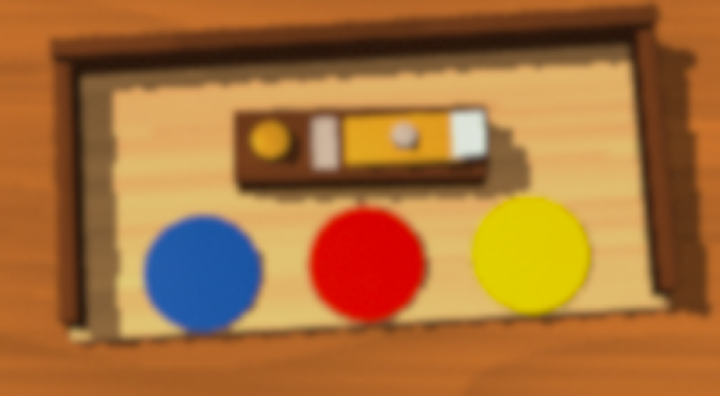

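View pics/s3.png

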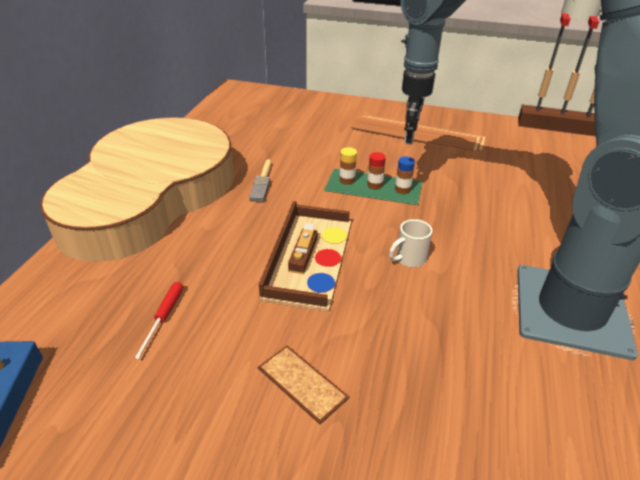

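All three jars stand upright on the mat, at (348,165), (377,170) and (405,175) in the side view. The coasters and the plane are clear, with the plane at (305,248). Next I turn to the plane's yaw.

send_rows:
  motion:
    - {"delta_rot": [0,0,-0.1],"offset": [0,0,-1],"jaw": 7}
    - {"delta_rot": [0,0,-0.12],"offset": [0,0,-1],"jaw": 6.5}
    - {"delta_rot": [0,0,-0.12],"offset": [0,0,-1],"jaw": 6}
    - {"delta_rot": [0,0,-0.12],"offset": [0,0,0],"jaw": 5.8}
    - {"delta_rot": [0,0,-0.12],"offset": [0,0,0],"jaw": 5.6}
    - {"delta_rot": [0,0,-0.12],"offset": [0,0,0],"jaw": 5.6}
    - {"delta_rot": [0,0,-0.12],"offset": [0,0,0],"jaw": 5.6}
    - {"delta_rot": [0,0,-0.12],"offset": [0,0,0],"jaw": 5.6}
    - {"delta_rot": [0,0,-0.12],"offset": [0,0,0],"jaw": 5.6}
    - {"delta_rot": [0,0,-0.12],"offset": [0,0,0],"jaw": 5.6}
    - {"delta_rot": [0,0,-0.12],"offset": [0,0,0],"jaw": 5.6}
    - {"delta_rot": [0,0,-0.12],"offset": [0,0,0],"jaw": 5.6}
    - {"delta_rot": [0,0,-0.12],"offset": [0,0,0],"jaw": 5.6}
    - {"delta_rot": [0,0,-0.062],"offset": [0,0,0],"jaw": 5.6}
    - {"delta_rot": [0,0,0],"offset": [0,0,0],"jaw": 5.6}
    - {"delta_rot": [0,0,0],"offset": [0,0,0],"jaw": 5.6}
    - {"delta_rot": [0,0,0],"offset": [0,0,0],"jaw": 5.6}

```text
t: 22.68
ee_pos: [0.4107, -0.3487, 0.1984]
tcp_rot: [-0.001, 0.697, 0.717, 0.0]
ft_force: [0.1, -0.7, 0.1]
opening: 0.056
gripper_force: 0.0
```

Run:
```python
from h import *
go(.5937,.0006,.12,91.8)
```

```text
t 22.68 tcp [ 0.4107 -0.3487  0.1984] yaw 91.66 tilt 0.09 f [ 0.1 -0.7  0.1] open 0.056
turn z rad -0.002 shift cm [34.34 19.39  7.84]
```

send_rows:
  motion:
    - {"delta_rot": [0,0,0],"offset": [1.34,0.79,0],"jaw": 5.6}
    - {"delta_rot": [0,0,0],"offset": [2.6,1.47,0],"jaw": 5.6}
    - {"delta_rot": [0,0,0],"offset": [2.6,1.47,0],"jaw": 5.6}
    - {"delta_rot": [0,0,0],"offset": [2.6,1.47,0],"jaw": 5.6}
    - {"delta_rot": [0,0,0],"offset": [2.6,1.47,0],"jaw": 5.6}
    - {"delta_rot": [0,0,0],"offset": [2.6,1.47,0],"jaw": 5.6}
    - {"delta_rot": [0,0,0],"offset": [2.6,1.47,0],"jaw": 5.6}
    - {"delta_rot": [0,0,0],"offset": [2.6,1.47,0],"jaw": 5.6}
    - {"delta_rot": [0,0,0],"offset": [2.6,1.47,0],"jaw": 5.6}
    - {"delta_rot": [0,0,0],"offset": [2.6,1.47,0],"jaw": 5.6}
    - {"delta_rot": [0,0,0],"offset": [2.6,1.47,0],"jaw": 5.6}
    - {"delta_rot": [0,0,0],"offset": [2.6,1.47,0],"jaw": 5.6}
    - {"delta_rot": [0,0,0],"offset": [2.6,1.47,0],"jaw": 5.6}
    - {"delta_rot": [0,0,0],"offset": [1.8,0.96,0],"jaw": 5.6}
    - {"delta_rot": [0,0,0],"offset": [0,0,1.5],"jaw": 5.6}
    - {"delta_rot": [0,0,0],"offset": [0,0,2.5],"jaw": 5.6}
    - {"delta_rot": [0,0,0],"offset": [0,0,2.5],"jaw": 5.6}
    - {"delta_rot": [0,0,0],"offset": [0,0,1.5],"jaw": 5.6}
    - {"delta_rot": [0,0,0],"offset": [0,0,0],"jaw": 5.6}
    - {"delta_rot": [0,0,0],"offset": [0,0,0],"jaw": 5.6}

```text
t: 24.35
ee_pos: [0.5936, 0.0004, 0.1187]
tcp_rot: [-0.001, 0.696, 0.718, -0.001]
ft_force: [0.2, -0.2, 0.3]
opening: 0.0556
gripper_force: 0.0
```

Run:
```python
from h import *
p,*_=look("side","s4")
cv2.imwrite("pics/crop4.png",cv2.resize(p[150:320,230:400],None,fx=3.2,fy=3.2,interpolation=cv2.INTER_CUBIC)[:,:,::-1])
go(.5937,.0006,.025,91.8)
```

```text
t 24.4 tcp [5.946e-01 4.000e-04 1.198e-01] yaw 91.74 tilt 0.02 f [ 0.1 -0.1  0.1] open 0.0561
turn z rad -0.001 shift cm [ 0.02 -0.09  9.48]
```

View pics/crop4.png

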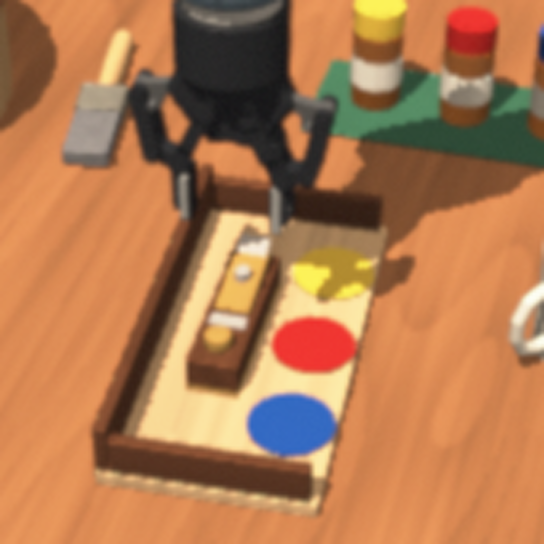

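The open fingers straddle the plane's line, pad tips at crop pixels (185,210) and (278,220). I go down in two stages and check the force in between.

send_rows:
  motion:
    - {"delta_rot": [0,0,0],"offset": [0,0,1.5],"jaw": 5.6}
    - {"delta_rot": [0,0,0],"offset": [0,0,2],"jaw": 5.6}
    - {"delta_rot": [0,0,0],"offset": [0,0,2],"jaw": 5.6}
    - {"delta_rot": [0,0,0],"offset": [0,0,1],"jaw": 5.6}
    - {"delta_rot": [0,0,0],"offset": [0,0,1],"jaw": 5.6}
    - {"delta_rot": [0,0,0],"offset": [0,0,0],"jaw": 5.6}

```text
t: 24.9
ee_pos: [0.5938, 0.0002, 0.0435]
tcp_rot: [-0.0, 0.696, 0.718, -0.0]
ft_force: [-0.2, -0.1, 0.5]
opening: 0.0558
gripper_force: 0.0
```

send_rows:
  motion:
    - {"delta_rot": [0,0,0],"offset": [0,0,0.7],"jaw": 5.6}
    - {"delta_rot": [0,0,0],"offset": [0,0,0.7],"jaw": 5.6}
    - {"delta_rot": [0,0,0],"offset": [0,0,0.5],"jaw": 5.6}
    - {"delta_rot": [0,0,0],"offset": [0,0,0],"jaw": 5.6}
    - {"delta_rot": [0,0,0],"offset": [0,0,0],"jaw": 5.6}

```text
t: 25.32
ee_pos: [0.5941, 0.0002, 0.0251]
tcp_rot: [-0.0, 0.696, 0.718, -0.0]
ft_force: [-0.3, -0.5, 0.5]
opening: 0.0558
gripper_force: 0.0
```

send_rows:
  motion:
    - {"delta_rot": [0,0,0],"offset": [0,0,0.2],"jaw": 5.0}
    - {"delta_rot": [0,0,0],"offset": [0,0,0],"jaw": 4.5}
    - {"delta_rot": [0,0,0],"offset": [0,0,0],"jaw": 4.0}
    - {"delta_rot": [0,0,0],"offset": [0,0,0],"jaw": 3.5}
    - {"delta_rot": [0,0,0],"offset": [0,0,0],"jaw": 3}
    - {"delta_rot": [0,0,0],"offset": [0,0,0],"jaw": 3}
    - {"delta_rot": [0,0,0],"offset": [0,0,0],"jaw": 3}
    - {"delta_rot": [0,0,0],"offset": [0,0,0],"jaw": 3}
    - {"delta_rot": [0,0,0],"offset": [0,0,-0.5],"jaw": 3}
    - {"delta_rot": [0,0,0],"offset": [0,0,-1],"jaw": 3}
    - {"delta_rot": [0,0,0],"offset": [0,0,-2],"jaw": 3}
    - {"delta_rot": [0,0,0],"offset": [0,0,-2.5],"jaw": 3}
    - {"delta_rot": [0,0,0],"offset": [0,0,-2],"jaw": 3}
    - {"delta_rot": [0,0,0],"offset": [0,0,-1],"jaw": 3}
    - {"delta_rot": [0,0,0],"offset": [0,0,0],"jaw": 3}
    - {"delta_rot": [0,0,0],"offset": [0,0,0],"jaw": 3}
    - {"delta_rot": [0,0,0],"offset": [0,0,0],"jaw": 3}

```text
t: 26.73
ee_pos: [0.5932, -0.0, 0.112]
tcp_rot: [-0.001, 0.696, 0.718, -0.001]
ft_force: [-0.3, -0.2, -3.5]
opening: 0.0369
gripper_force: 61.5
```

Run:
```python
from h import *
p,*_=look("side","s5")
cv2.imwrite("pics/crop5.png",cv2.resize(p[150:320,230:400],None,fx=3.2,fy=3.2,interpolation=cv2.INTER_CUBIC)[:,:,::-1])
go(.4935,.331,.03,150.5)
```

```text
t 26.78 tcp [0.5931 0.     0.1118] yaw 91.78 tilt 0.15 f [ 0.1 -0.4 -3. ] open 0.0369
turn z rad -1.025 shift cm [24.96 23.9   8.18]
```

View pics/crop5.png

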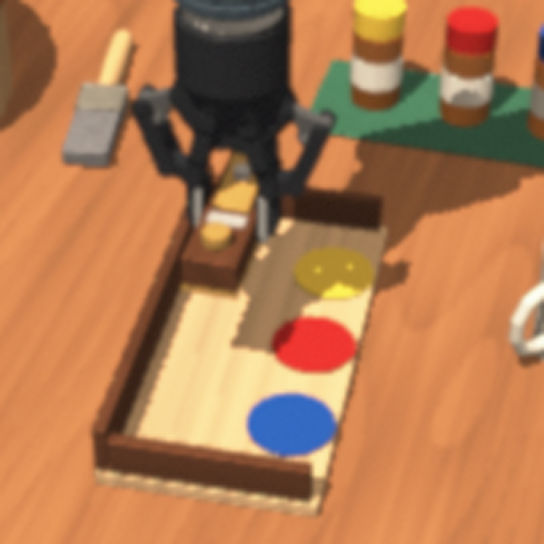

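The plane is held level above the board. I turn to the rest's yaw and then shift over.

send_rows:
  motion:
    - {"delta_rot": [0,0,-0.114],"offset": [0,0,0],"jaw": 3}
    - {"delta_rot": [0,0,-0.114],"offset": [0,0,0],"jaw": 3}
    - {"delta_rot": [0,0,-0.114],"offset": [0,0,0],"jaw": 3}
    - {"delta_rot": [0,0,-0.114],"offset": [0,0,0],"jaw": 3}
    - {"delta_rot": [0,0,-0.114],"offset": [0,0,0],"jaw": 3}
    - {"delta_rot": [0,0,-0.114],"offset": [0,0,0],"jaw": 3}
    - {"delta_rot": [0,0,-0.114],"offset": [0,0,0],"jaw": 3}
    - {"delta_rot": [0,0,-0.114],"offset": [0,0,0],"jaw": 3}
    - {"delta_rot": [0,0,-0.113],"offset": [0,0,0],"jaw": 3}
    - {"delta_rot": [0,0,0],"offset": [1.25,1.2,0],"jaw": 3}
    - {"delta_rot": [0,0,0],"offset": [2.5,2.4,0],"jaw": 3}
    - {"delta_rot": [0,0,0],"offset": [2.5,2.4,0],"jaw": 3}
    - {"delta_rot": [0,0,0],"offset": [2.5,2.4,0],"jaw": 3}
    - {"delta_rot": [0,0,0],"offset": [2.5,2.4,0],"jaw": 3}
    - {"delta_rot": [0,0,0],"offset": [2.5,2.4,0],"jaw": 3}
    - {"delta_rot": [0,0,0],"offset": [2.5,2.4,0],"jaw": 3}
    - {"delta_rot": [0,0,0],"offset": [2.5,2.4,0],"jaw": 3}
    - {"delta_rot": [0,0,0],"offset": [2.5,2.4,0],"jaw": 3}
    - {"delta_rot": [0,0,0],"offset": [2.5,2.4,0],"jaw": 3}
    - {"delta_rot": [0,0,0],"offset": [1.2,1.1,0],"jaw": 3}

```text
t: 28.45
ee_pos: [0.4913, 0.3365, 0.1125]
tcp_rot: [-0.002, 0.252, 0.968, 0.001]
ft_force: [0.3, 0.3, -3.5]
opening: 0.037
gripper_force: 61.3
```

send_rows:
  motion:
    - {"delta_rot": [0,0,0],"offset": [0,0,0],"jaw": 3}
    - {"delta_rot": [0,0,0],"offset": [0,0,0],"jaw": 3}
    - {"delta_rot": [0,0,0],"offset": [0,0,0],"jaw": 3}
    - {"delta_rot": [0,0,0],"offset": [0,0,0],"jaw": 3}

```text
t: 28.78
ee_pos: [0.4953, 0.329, 0.1124]
tcp_rot: [-0.0, 0.256, 0.967, -0.001]
ft_force: [0.1, 0.3, -3.7]
opening: 0.0369
gripper_force: 61.3
```

Run:
```python
from h import *
look("top","t6")
go(.4935,.331,.018,150.5)
```

```text
t 28.83 tcp [0.4954 0.3292 0.1126] yaw 150.37 tilt 0.09 f [ 0.1  0.1 -2.3] open 0.0371
turn z rad -0.002 shift cm [0.26 0.07 9.46]
```

View pics/t6.png

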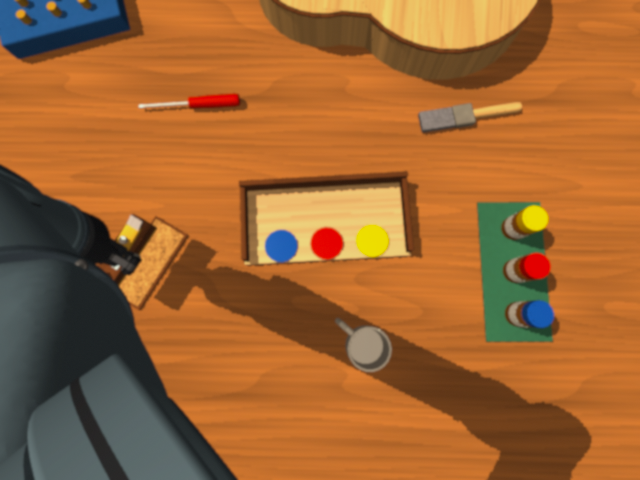

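The plane hangs parallel to the rest, offset in the view only by its height. Lowering.

send_rows:
  motion:
    - {"delta_rot": [0,0,0],"offset": [0.26,0.07,1.5],"jaw": 3}
    - {"delta_rot": [0,0,0],"offset": [0,0,2.5],"jaw": 3}
    - {"delta_rot": [0,0,0],"offset": [0,0,2.5],"jaw": 3}
    - {"delta_rot": [0,0,0],"offset": [0,0,1.2],"jaw": 3}
    - {"delta_rot": [0,0,0],"offset": [0,0,0.6],"jaw": 3}
    - {"delta_rot": [0,0,0],"offset": [0,0,0.4],"jaw": 3}
    - {"delta_rot": [0,0,0],"offset": [0,0,0.3],"jaw": 3}
    - {"delta_rot": [0,0,0],"offset": [0,0,0],"jaw": 3}
    - {"delta_rot": [0,0,0],"offset": [0,0,0],"jaw": 3}
    - {"delta_rot": [0,0,0],"offset": [0,0,0],"jaw": 3}

```text
t: 29.67
ee_pos: [0.4934, 0.3334, 0.0242]
tcp_rot: [0.0, 0.255, 0.967, 0.001]
ft_force: [-0.8, 0.5, -3.6]
opening: 0.0371
gripper_force: 61.2
```

send_rows:
  motion:
    - {"delta_rot": [0,0,0],"offset": [0,0,0.3],"jaw": 3}
    - {"delta_rot": [0,0,0],"offset": [0,0,0.2],"jaw": 3}
    - {"delta_rot": [0,0,0],"offset": [0,0,0.1],"jaw": 3}
    - {"delta_rot": [0,0,0],"offset": [0,0,0],"jaw": 3}
    - {"delta_rot": [0,0,0],"offset": [0,0,0],"jaw": 3}

```text
t: 30.08
ee_pos: [0.4929, 0.3329, 0.0176]
tcp_rot: [0.0, 0.255, 0.967, -0.0]
ft_force: [-0.8, -1.5, 2.6]
opening: 0.0368
gripper_force: 62.0
```

send_rows:
  motion:
    - {"delta_rot": [0,0,0],"offset": [0,0,0],"jaw": 3.9}
    - {"delta_rot": [0,0,0],"offset": [0,0,0],"jaw": 4.3}
    - {"delta_rot": [0,0,0],"offset": [0,0,0],"jaw": 4.8}
    - {"delta_rot": [0,0,0],"offset": [0,0,0],"jaw": 5.2}
    - {"delta_rot": [0,0,0],"offset": [0,0,0],"jaw": 5.2}
    - {"delta_rot": [0,0,0],"offset": [0,0,0],"jaw": 5.2}
    - {"delta_rot": [0,0,0],"offset": [0,0,-1],"jaw": 5.2}
    - {"delta_rot": [0,0,0],"offset": [0,0,-2],"jaw": 5.2}
    - {"delta_rot": [0,0,0],"offset": [0,0,-3],"jaw": 5.2}
    - {"delta_rot": [0,0,0],"offset": [0,0,-3],"jaw": 5.2}
    - {"delta_rot": [0,0,0],"offset": [0,0,-3],"jaw": 5.2}
    - {"delta_rot": [0,0,0],"offset": [0,0,-3],"jaw": 5.2}
    - {"delta_rot": [0,0,0],"offset": [0,0,-2],"jaw": 5.5}
    - {"delta_rot": [0,0,0],"offset": [0,0,-1],"jaw": 6}
    - {"delta_rot": [0,0,0],"offset": [0,0,0],"jaw": 6.5}

```text
t: 31.33
ee_pos: [0.4938, 0.3339, 0.2]
tcp_rot: [0.002, 0.255, 0.967, 0.002]
ft_force: [0.4, 0.0, -0.1]
opening: 0.0648
gripper_force: 0.0
```

Run:
```python
from h import *
go(.4,.0,.197,0)
```

```text
t 31.33 tcp [0.4938 0.3339 0.2   ] yaw 150.5 tilt 0.26 f [ 0.4  0.  -0.1] open 0.0648
turn z rad 2.627 shift cm [-9.38 33.39  0.3 ]
```

send_rows:
  motion:
    - {"delta_rot": [0,0,-0.103],"offset": [0,0,0],"jaw": 7}
    - {"delta_rot": [0,0,-0.103],"offset": [0,0,0],"jaw": 7}
    - {"delta_rot": [0,0,-0.103],"offset": [0,0,0],"jaw": 7}
    - {"delta_rot": [0,0,-0.103],"offset": [0,0,0],"jaw": 7}
    - {"delta_rot": [0,0,-0.103],"offset": [0,0,0],"jaw": 7}
    - {"delta_rot": [0,0,0],"offset": [0.3,-2.4,0],"jaw": 7}
    - {"delta_rot": [0,0,0],"offset": [0.4,-3.4,0],"jaw": 7}
    - {"delta_rot": [0,0,0],"offset": [0.4,-3.4,0],"jaw": 7}
    - {"delta_rot": [0,0,0],"offset": [0.4,-3.4,0],"jaw": 7}
    - {"delta_rot": [0,0,0],"offset": [0.4,-3.4,0],"jaw": 7}
    - {"delta_rot": [0,0,0],"offset": [0.4,-3.4,0],"jaw": 7}
    - {"delta_rot": [0,0,0],"offset": [0.4,-3.4,0],"jaw": 7}
    - {"delta_rot": [0,0,0],"offset": [0.4,-3.4,0],"jaw": 7}
    - {"delta_rot": [0,0,0],"offset": [0.4,-3.4,0],"jaw": 7}
    - {"delta_rot": [0,0,0],"offset": [0.4,-3.4,0],"jaw": 7}
    - {"delta_rot": [0,0,0],"offset": [0.4,-3.4,0],"jaw": 7}
    - {"delta_rot": [0,0,0],"offset": [0.4,-3.4,0],"jaw": 7}
    - {"delta_rot": [0,0,0],"offset": [0.4,-3.4,0],"jaw": 7}
    - {"delta_rot": [0,0,0],"offset": [0.4,-3.4,0],"jaw": 7}
    - {"delta_rot": [0,0,0],"offset": [0.4,-3.4,0],"jaw": 7}

```text
t: 33.0
ee_pos: [0.4323, -0.1686, 0.1961]
tcp_rot: [-0.001, -0.0, 1.0, 0.0]
ft_force: [0.4, 0.2, 0.2]
opening: 0.0702
gripper_force: 0.0
```

send_rows:
  motion:
    - {"delta_rot": [0,0,0],"offset": [0.4,-3.4,0],"jaw": 7}
    - {"delta_rot": [0,0,0],"offset": [0.4,-3.4,0],"jaw": 7}
    - {"delta_rot": [0,0,0],"offset": [0.4,-3.4,0],"jaw": 7}
    - {"delta_rot": [0,0,0],"offset": [0.4,-3.4,0],"jaw": 7}
    - {"delta_rot": [0,0,0],"offset": [0.4,-3,0],"jaw": 7}
    - {"delta_rot": [0,0,0],"offset": [0.4,-1.7,0],"jaw": 7}
    - {"delta_rot": [0,0,0],"offset": [0,0,0],"jaw": 7}
    - {"delta_rot": [0,0,0],"offset": [0,0,0],"jaw": 7}
    - {"delta_rot": [0,0,0],"offset": [0,0,0],"jaw": 7}
    - {"delta_rot": [0,0,0],"offset": [0,0,0],"jaw": 7}

```text
t: 33.83
ee_pos: [0.4102, -0.3483, 0.1968]
tcp_rot: [-0.0, -0.001, 1.0, 0.001]
ft_force: [-0.3, 0.4, 1.0]
opening: 0.0696
gripper_force: 0.0
```

Run:
```python
from h import *
p,d,P,hsv=look("top","t7"); print(lids(P,hsv))
u=np.arange(640)[None]; vv=np.arange(480)[:,None]
b=(u>95)&(u<200)&(vv>195)&(vv<320)&(P[...,2]>.026)
print("plane",rect(P[b]),np.nanpercentile(P[b][:,2],[5,50,95]))
cv2.imwrite("pics/crop7.png",cv2.resize(p[190:330,80:220],None,fx=4,fy=4,interpolation=cv2.INTER_CUBIC)[:,:,::-1])
go(.4113,-.349,.0705,180)
```

```text
{'red': array([ 490. , -349.3,  101.5,   21.6,  530. ]), 'blue': array([ 411.8, -347.9,  101.3,   20.9,  364. ]), 'yellow': array([ 570.5, -352. ,  101.4,   22.3,  515. ])}
plane (array([492.2, 332. ]), array([ 40.5, 130.3]), 'long-axis yaw deg', np.float32(150.6)) [0.03108415 0.03651367 0.05008092]
t 33.88 tcp [ 0.4103 -0.3485  0.197 ] yaw -179.85 tilt 0.05 f [0.5 0.5 1.2] open 0.0701
turn z rad -6.281 shift cm [-0.1  -0.05 12.65]
```

View pics/crop7.png

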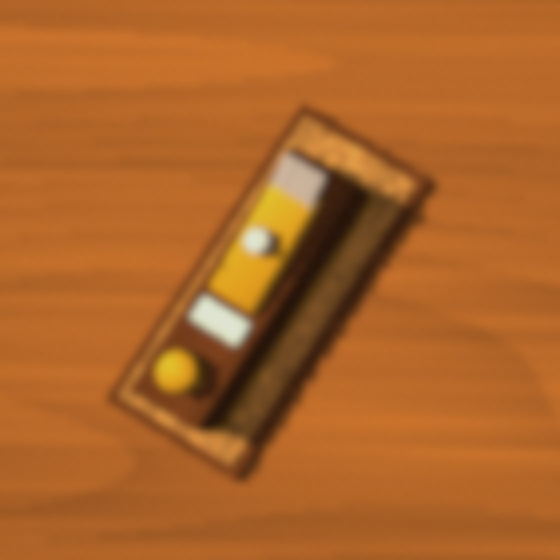

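The plane lies lengthwise and central on the rest: measured centre (492,332), yaw 150.6°, against the rest's (493.5,331), 150.5°. Next I pick blue.

send_rows:
  motion:
    - {"delta_rot": [0,0,0],"offset": [-0.1,-0.05,2],"jaw": 7}
    - {"delta_rot": [0,0,0],"offset": [0,0,3],"jaw": 7}
    - {"delta_rot": [0,0,0],"offset": [0,0,3],"jaw": 7}
    - {"delta_rot": [0,0,0],"offset": [0,0,3],"jaw": 7}
    - {"delta_rot": [0,0,0],"offset": [0,0,1.6],"jaw": 7}
    - {"delta_rot": [0,0,0],"offset": [0,0,0],"jaw": 7}
    - {"delta_rot": [0,0,0],"offset": [0,0,0],"jaw": 6}
    - {"delta_rot": [0,0,0],"offset": [0,0,0],"jaw": 5}
    - {"delta_rot": [0,0,0],"offset": [0,0,0],"jaw": 4.5}
    - {"delta_rot": [0,0,0],"offset": [0,0,0],"jaw": 4}
    - {"delta_rot": [0,0,0],"offset": [0,0,0],"jaw": 3.5}
    - {"delta_rot": [0,0,0],"offset": [0,0,0],"jaw": 3.5}
    - {"delta_rot": [0,0,0],"offset": [0,0,0],"jaw": 3.5}
    - {"delta_rot": [0,0,0],"offset": [0,0,0],"jaw": 3.5}
    - {"delta_rot": [0,0,0],"offset": [0,0,-1.5],"jaw": 3.5}
    - {"delta_rot": [0,0,0],"offset": [0,0,-3],"jaw": 3.5}
    - {"delta_rot": [0,0,0],"offset": [0,0,-3],"jaw": 3.5}
    - {"delta_rot": [0,0,0],"offset": [0,0,-3],"jaw": 3.5}
    - {"delta_rot": [0,0,0],"offset": [0,0,-1.5],"jaw": 3.5}
    - {"delta_rot": [0,0,0],"offset": [0,0,0],"jaw": 3.5}

```text
t: 35.55
ee_pos: [0.4131, -0.352, 0.1957]
tcp_rot: [0.003, 0.0, 1.0, -0.003]
ft_force: [0.4, -0.1, -1.1]
opening: 0.0428
gripper_force: 61.1
```

Run:
```python
from h import *
go(.528,.082,.0845,180)
```

```text
t 35.55 tcp [ 0.4131 -0.352   0.1957] yaw -180.0 tilt 0.44 f [ 0.4 -0.1 -1.1] open 0.0428
turn z rad -6.283 shift cm [-11.49  43.4   11.12]
```

send_rows:
  motion:
    - {"delta_rot": [0,0,0],"offset": [-0.78,1.4,0],"jaw": 3.5}
    - {"delta_rot": [0,0,0],"offset": [-0.78,2.5,0],"jaw": 3.5}
    - {"delta_rot": [0,0,0],"offset": [-0.78,3.3,0],"jaw": 3.5}
    - {"delta_rot": [0,0,0],"offset": [-0.78,3.3,0],"jaw": 3.5}
    - {"delta_rot": [0,0,0],"offset": [-0.78,3.3,0],"jaw": 3.5}
    - {"delta_rot": [0,0,0],"offset": [-0.78,3.3,0],"jaw": 3.5}
    - {"delta_rot": [0,0,0],"offset": [-0.78,3.3,0],"jaw": 3.5}
    - {"delta_rot": [0,0,0],"offset": [-0.78,3.3,0],"jaw": 3.5}
    - {"delta_rot": [0,0,0],"offset": [-0.78,3.3,0],"jaw": 3.5}
    - {"delta_rot": [0,0,0],"offset": [-0.78,3.3,0],"jaw": 3.5}
    - {"delta_rot": [0,0,0],"offset": [-0.78,3.3,0],"jaw": 3.5}
    - {"delta_rot": [0,0,0],"offset": [-0.78,3.3,0],"jaw": 3.5}
    - {"delta_rot": [0,0,0],"offset": [-0.78,3.3,0],"jaw": 3.5}
    - {"delta_rot": [0,0,0],"offset": [-0.78,2,0],"jaw": 3.5}
    - {"delta_rot": [0,0,0],"offset": [-0.78,0.9,0],"jaw": 3.5}
    - {"delta_rot": [0,0,0],"offset": [0,0,0],"jaw": 3.5}
    - {"delta_rot": [0,0,0],"offset": [0,0,0],"jaw": 3.5}
    - {"delta_rot": [0,0,0],"offset": [0,0,0],"jaw": 3.5}
    - {"delta_rot": [0,0,0],"offset": [0,0,0],"jaw": 3.5}
    - {"delta_rot": [0,0,0],"offset": [0,0,0],"jaw": 3.5}

```text
t: 37.22
ee_pos: [0.5276, 0.0788, 0.1911]
tcp_rot: [-0.0, 0.001, 1.0, -0.0]
ft_force: [0.5, 0.1, -1.5]
opening: 0.043
gripper_force: 61.2
```

Run:
```python
from h import *
go(.528,.082,.0845,180)
```

```text
t 37.22 tcp [0.5276 0.0788 0.1911] yaw 179.89 tilt 0.06 f [ 0.5  0.1 -1.5] open 0.043
turn z rad -0.002 shift cm [-0.04  0.32 10.66]
```

send_rows:
  motion:
    - {"delta_rot": [0,0,0],"offset": [0,0.3,1.5],"jaw": 3.5}
    - {"delta_rot": [0,0,0],"offset": [0,0,2.5],"jaw": 3.5}
    - {"delta_rot": [0,0,0],"offset": [0,0,2.5],"jaw": 3.5}
    - {"delta_rot": [0,0,0],"offset": [0,0,1.8],"jaw": 3.5}
    - {"delta_rot": [0,0,0],"offset": [0,0,1],"jaw": 3.5}
    - {"delta_rot": [0,0,0],"offset": [0,0,0.6],"jaw": 3.5}
    - {"delta_rot": [0,0,0],"offset": [0,0,0.4],"jaw": 3.5}
    - {"delta_rot": [0,0,0],"offset": [0,0,0.2],"jaw": 3.5}
    - {"delta_rot": [0,0,0],"offset": [0,0,0],"jaw": 3.5}
    - {"delta_rot": [0,0,0],"offset": [0,0,0],"jaw": 3.5}
    - {"delta_rot": [0,0,0],"offset": [0,0,0],"jaw": 3.5}

```text
t: 38.13
ee_pos: [0.5284, 0.0836, 0.087]
tcp_rot: [0.001, -0.0, 1.0, 0.0]
ft_force: [0.2, 1.0, -0.6]
opening: 0.0428
gripper_force: 61.2
```

send_rows:
  motion:
    - {"delta_rot": [0,0,0],"offset": [0,-0.1,0.2],"jaw": 3.5}
    - {"delta_rot": [0,0,0],"offset": [0,0,0.1],"jaw": 3.5}
    - {"delta_rot": [0,0,0],"offset": [0,0,0],"jaw": 3.5}
    - {"delta_rot": [0,0,0],"offset": [0,0,0],"jaw": 3.5}

```text
t: 38.47
ee_pos: [0.5289, 0.083, 0.0851]
tcp_rot: [0.001, -0.0, 1.0, -0.0]
ft_force: [-2.5, -1.5, 12.8]
opening: 0.0428
gripper_force: 62.6
```

send_rows:
  motion:
    - {"delta_rot": [0,0,0],"offset": [0,0,-0.1],"jaw": 3.5}
    - {"delta_rot": [0,0,0],"offset": [0,0,0],"jaw": 3.5}
    - {"delta_rot": [0,0,0],"offset": [0,0,0],"jaw": 4.6}
    - {"delta_rot": [0,0,0],"offset": [0,0,0],"jaw": 5.5}
    - {"delta_rot": [0,0,0],"offset": [0,0,0],"jaw": 6.5}
    - {"delta_rot": [0,0,0],"offset": [0,0,0],"jaw": 7}
    - {"delta_rot": [0,0,0],"offset": [0,0,0],"jaw": 7}
    - {"delta_rot": [0,0,0],"offset": [0,0,-1],"jaw": 7}
    - {"delta_rot": [0,0,0],"offset": [0,0,-2.5],"jaw": 7}
    - {"delta_rot": [0,0,0],"offset": [0,0,-3],"jaw": 7}
    - {"delta_rot": [0,0,0],"offset": [0,0,-2.5],"jaw": 7}
    - {"delta_rot": [0,0,0],"offset": [0,0,-1],"jaw": 7}

```text
t: 39.47
ee_pos: [0.5295, 0.0833, 0.1882]
tcp_rot: [0.002, -0.0, 1.0, 0.0]
ft_force: [0.7, -0.3, 0.6]
opening: 0.0699
gripper_force: 0.0
```

send_rows:
  motion:
    - {"delta_rot": [0,0,0],"offset": [0.26,-1.5,0],"jaw": 7}
    - {"delta_rot": [0,0,0],"offset": [0.26,-2.5,0],"jaw": 7}
    - {"delta_rot": [0,0,0],"offset": [0.26,-3.3,0],"jaw": 7}
    - {"delta_rot": [0,0,0],"offset": [0.26,-3.3,0],"jaw": 7}
    - {"delta_rot": [0,0,0],"offset": [0.26,-3.3,0],"jaw": 7}
    - {"delta_rot": [0,0,0],"offset": [0.26,-3.3,0],"jaw": 7}
    - {"delta_rot": [0,0,0],"offset": [0.26,-3.3,0],"jaw": 7}
    - {"delta_rot": [0,0,0],"offset": [0.26,-3.3,0],"jaw": 7}
    - {"delta_rot": [0,0,0],"offset": [0.26,-3.3,0],"jaw": 7}
    - {"delta_rot": [0,0,0],"offset": [0.26,-3.3,0],"jaw": 7}
    - {"delta_rot": [0,0,0],"offset": [0.26,-3.3,0],"jaw": 7}
    - {"delta_rot": [0,0,0],"offset": [0.26,-3.3,0],"jaw": 7}
    - {"delta_rot": [0,0,0],"offset": [0.26,-3.3,0],"jaw": 7}
    - {"delta_rot": [0,0,0],"offset": [0.26,-2,0],"jaw": 7}
    - {"delta_rot": [0,0,0],"offset": [0.26,-0.9,0],"jaw": 7}
    - {"delta_rot": [0,0,0],"offset": [0,0,0],"jaw": 7}
    - {"delta_rot": [0,0,0],"offset": [0,0,0],"jaw": 7}
    - {"delta_rot": [0,0,0],"offset": [0,0,0],"jaw": 7}
    - {"delta_rot": [0,0,0],"offset": [0,0,0],"jaw": 7}

```text
t: 41.05
ee_pos: [0.4897, -0.3473, 0.1845]
tcp_rot: [0.0, -0.002, 1.0, 0.0]
ft_force: [0.5, -0.2, -0.2]
opening: 0.0703
gripper_force: 0.0
```

Run:
```python
from h import *
print(lids(*look("top")[2:]))
go(.4905,-.3493,.0705,180)
```

```text
{'red': array([ 488.7, -348.3,  101.5,   21.7,  379. ]), 'blue': array([527.1,  81.9, 113.7,  20.7, 463. ]), 'yellow': array([ 570.4, -350.6,  101.4,   22.2,  523. ])}
t 41.1 tcp [ 0.4896 -0.3476  0.1845] yaw -179.82 tilt 0.03 f [-0.6  0.4  0.2] open 0.0698
turn z rad -6.28 shift cm [-0.09 -0.17 11.4 ]
```

send_rows:
  motion:
    - {"delta_rot": [0,0,0],"offset": [-0.05,-0.15,2],"jaw": 7}
    - {"delta_rot": [0,0,0],"offset": [0,0,3],"jaw": 7}
    - {"delta_rot": [0,0,0],"offset": [0,0,3],"jaw": 7}
    - {"delta_rot": [0,0,0],"offset": [0,0,2],"jaw": 7}
    - {"delta_rot": [0,0,0],"offset": [0,0,1.3],"jaw": 7}
    - {"delta_rot": [0,0,0],"offset": [0,0,0],"jaw": 7}
    - {"delta_rot": [0,0,0],"offset": [0,0,0],"jaw": 6}
    - {"delta_rot": [0,0,0],"offset": [0,0,0],"jaw": 5}
    - {"delta_rot": [0,0,0],"offset": [0,0,0],"jaw": 4.5}
    - {"delta_rot": [0,0,0],"offset": [0,0,0],"jaw": 4}
    - {"delta_rot": [0,0,0],"offset": [0,0,0],"jaw": 3.5}
    - {"delta_rot": [0,0,0],"offset": [0,0,0],"jaw": 3.5}
    - {"delta_rot": [0,0,0],"offset": [0,0,0],"jaw": 3.5}
    - {"delta_rot": [0,0,0],"offset": [0,0,0],"jaw": 3.5}

```text
t: 42.27
ee_pos: [0.4907, -0.3513, 0.0732]
tcp_rot: [0.001, -0.0, 1.0, -0.001]
ft_force: [-0.3, 1.9, 7.4]
opening: 0.0429
gripper_force: 60.3
```

send_rows:
  motion:
    - {"delta_rot": [0,0,0],"offset": [0,0,-1.5],"jaw": 3.5}
    - {"delta_rot": [0,0,0],"offset": [0,0,-3],"jaw": 3.5}
    - {"delta_rot": [0,0,0],"offset": [0,0,-3],"jaw": 3.5}
    - {"delta_rot": [0,0,0],"offset": [0,0,-3],"jaw": 3.5}
    - {"delta_rot": [0,0,0],"offset": [0,0,-1.5],"jaw": 3.5}
    - {"delta_rot": [0,0,0],"offset": [-0.37,1.5,0],"jaw": 3.5}
    - {"delta_rot": [0,0,0],"offset": [-0.37,2.5,0],"jaw": 3.5}
    - {"delta_rot": [0,0,0],"offset": [-0.37,3.3,0],"jaw": 3.5}
    - {"delta_rot": [0,0,0],"offset": [-0.37,3.3,0],"jaw": 3.5}
    - {"delta_rot": [0,0,0],"offset": [-0.37,3.3,0],"jaw": 3.5}
    - {"delta_rot": [0,0,0],"offset": [-0.37,3.3,0],"jaw": 3.5}
    - {"delta_rot": [0,0,0],"offset": [-0.37,3.3,0],"jaw": 3.5}
    - {"delta_rot": [0,0,0],"offset": [-0.37,3.3,0],"jaw": 3.5}
    - {"delta_rot": [0,0,0],"offset": [-0.37,3.3,0],"jaw": 3.5}
    - {"delta_rot": [0,0,0],"offset": [-0.37,3.3,0],"jaw": 3.5}
    - {"delta_rot": [0,0,0],"offset": [-0.37,2.5,0],"jaw": 3.5}
    - {"delta_rot": [0,0,0],"offset": [-0.37,1.8,0],"jaw": 3.5}
    - {"delta_rot": [0,0,0],"offset": [0,0,0],"jaw": 3.5}
    - {"delta_rot": [0,0,0],"offset": [0,0,0],"jaw": 3.5}
    - {"delta_rot": [0,0,0],"offset": [0,0,0],"jaw": 3.5}

```text
t: 43.93
ee_pos: [0.5337, -0.0052, 0.1918]
tcp_rot: [0.0, 0.0, 1.0, -0.001]
ft_force: [-0.3, -0.0, -1.8]
opening: 0.0424
gripper_force: 61.2
```

Run:
```python
from h import *
go(.5345,-.003,.087,180)
```

```text
t 43.93 tcp [ 0.5337 -0.0052  0.1918] yaw 179.96 tilt 0.07 f [-0.3 -0.  -1.8] open 0.0424
turn z rad -0.001 shift cm [-0.08  0.22 10.48]
```

send_rows:
  motion:
    - {"delta_rot": [0,0,0],"offset": [-0.05,0.1,1.5],"jaw": 3.5}
    - {"delta_rot": [0,0,0],"offset": [0,0,2.5],"jaw": 3.5}
    - {"delta_rot": [0,0,0],"offset": [0,0,2.5],"jaw": 3.5}
    - {"delta_rot": [0,0,0],"offset": [0,0,1.8],"jaw": 3.5}
    - {"delta_rot": [0,0,0],"offset": [0,0,1],"jaw": 3.5}
    - {"delta_rot": [0,0,0],"offset": [0,0,0.6],"jaw": 3.5}
    - {"delta_rot": [0,0,0],"offset": [0,0,0.4],"jaw": 3.5}
    - {"delta_rot": [0,0,0],"offset": [0,0,0.2],"jaw": 3.5}
    - {"delta_rot": [0,0,0],"offset": [0,0,0.1],"jaw": 3.5}
    - {"delta_rot": [0,0,0],"offset": [0,0,0],"jaw": 3.5}
    - {"delta_rot": [0,0,0],"offset": [0,0,0],"jaw": 3.5}

```text
t: 44.85
ee_pos: [0.5348, -0.0031, 0.0859]
tcp_rot: [0.001, -0.0, 1.0, -0.0]
ft_force: [0.8, -0.2, -2.3]
opening: 0.0426
gripper_force: 61.2
```

send_rows:
  motion:
    - {"delta_rot": [0,0,0],"offset": [0,0,0.1],"jaw": 3.5}
    - {"delta_rot": [0,0,0],"offset": [0,0,0],"jaw": 3.5}
    - {"delta_rot": [0,0,0],"offset": [0,0,0],"jaw": 4.6}
    - {"delta_rot": [0,0,0],"offset": [0,0,0],"jaw": 5.5}
    - {"delta_rot": [0,0,0],"offset": [0,0,0],"jaw": 6.5}
    - {"delta_rot": [0,0,0],"offset": [0,0,0],"jaw": 7}
    - {"delta_rot": [0,0,0],"offset": [0,0,0],"jaw": 7}
    - {"delta_rot": [0,0,0],"offset": [0,0,-1],"jaw": 7}
    - {"delta_rot": [0,0,0],"offset": [0,0,-2.5],"jaw": 7}
    - {"delta_rot": [0,0,0],"offset": [0,0,-3],"jaw": 7}
    - {"delta_rot": [0,0,0],"offset": [0,0,-2.5],"jaw": 7}
    - {"delta_rot": [0,0,0],"offset": [0,0,-1],"jaw": 7}

```text
t: 45.85
ee_pos: [0.5361, -0.0024, 0.1882]
tcp_rot: [0.002, -0.0, 1.0, 0.0]
ft_force: [0.6, 0.6, 0.8]
opening: 0.0698
gripper_force: 0.0
```

send_rows:
  motion:
    - {"delta_rot": [0,0,0],"offset": [-0.3,-1.5,0],"jaw": 7}
    - {"delta_rot": [0,0,0],"offset": [-0.3,-2.5,0],"jaw": 7}
    - {"delta_rot": [0,0,0],"offset": [-0.3,-3.3,0],"jaw": 7}
    - {"delta_rot": [0,0,0],"offset": [-0.3,-3.3,0],"jaw": 7}
    - {"delta_rot": [0,0,0],"offset": [-0.3,-3.3,0],"jaw": 7}
    - {"delta_rot": [0,0,0],"offset": [-0.3,-3.3,0],"jaw": 7}
    - {"delta_rot": [0,0,0],"offset": [-0.3,-3.3,0],"jaw": 7}
    - {"delta_rot": [0,0,0],"offset": [-0.3,-3.3,0],"jaw": 7}
    - {"delta_rot": [0,0,0],"offset": [-0.3,-3.3,0],"jaw": 7}
    - {"delta_rot": [0,0,0],"offset": [-0.3,-3.3,0],"jaw": 7}
    - {"delta_rot": [0,0,0],"offset": [-0.3,-2.5,0],"jaw": 7}
    - {"delta_rot": [0,0,0],"offset": [-0.3,-1.9,0],"jaw": 7}
    - {"delta_rot": [0,0,0],"offset": [0,0,0],"jaw": 7}
    - {"delta_rot": [0,0,0],"offset": [0,0,0],"jaw": 7}
    - {"delta_rot": [0,0,0],"offset": [0,0,0],"jaw": 7}
    - {"delta_rot": [0,0,0],"offset": [0,0,0],"jaw": 7}

```text
t: 47.18
ee_pos: [0.5706, -0.3491, 0.1844]
tcp_rot: [-0.0, -0.001, 1.0, 0.0]
ft_force: [-0.6, 1.1, 0.7]
opening: 0.0704
gripper_force: 0.0
```

Run:
```python
from h import *
print(lids(*look("top")[2:]))
go(.571,-.3512,.0705,180)
```

```text
{'red': array([533.3,  -2.6, 113.6,  21.2, 486. ]), 'blue': array([527.1,  82. , 113.7,  20.6, 468. ]), 'yellow': array([ 570.4, -350.7,  101.3,   22.1,  440. ])}
t 47.23 tcp [ 0.5706 -0.3493  0.1845] yaw -179.85 tilt 0.04 f [-0.3 -0.7  0.8] open 0.0701
turn z rad -6.281 shift cm [-0.04 -0.19 11.4 ]
```

send_rows:
  motion:
    - {"delta_rot": [0,0,0],"offset": [0,-0.15,2],"jaw": 7}
    - {"delta_rot": [0,0,0],"offset": [0,0,3],"jaw": 7}
    - {"delta_rot": [0,0,0],"offset": [0,0,3],"jaw": 7}
    - {"delta_rot": [0,0,0],"offset": [0,0,2],"jaw": 7}
    - {"delta_rot": [0,0,0],"offset": [0,0,1.3],"jaw": 7}
    - {"delta_rot": [0,0,0],"offset": [0,0,0],"jaw": 7}
    - {"delta_rot": [0,0,0],"offset": [0,0,0],"jaw": 6}
    - {"delta_rot": [0,0,0],"offset": [0,0,0],"jaw": 5}
    - {"delta_rot": [0,0,0],"offset": [0,0,0],"jaw": 4.5}
    - {"delta_rot": [0,0,0],"offset": [0,0,0],"jaw": 4}
    - {"delta_rot": [0,0,0],"offset": [0,0,0],"jaw": 3.5}
    - {"delta_rot": [0,0,0],"offset": [0,0,0],"jaw": 3.5}
    - {"delta_rot": [0,0,0],"offset": [0,0,0],"jaw": 3.5}
    - {"delta_rot": [0,0,0],"offset": [0,0,0],"jaw": 3.5}

```text
t: 48.4
ee_pos: [0.5717, -0.3526, 0.0734]
tcp_rot: [0.001, -0.0, 1.0, -0.001]
ft_force: [-1.0, 1.7, 6.8]
opening: 0.043
gripper_force: 60.5
```

send_rows:
  motion:
    - {"delta_rot": [0,0,0],"offset": [0,0,-1.5],"jaw": 3.5}
    - {"delta_rot": [0,0,0],"offset": [0,0,-3],"jaw": 3.5}
    - {"delta_rot": [0,0,0],"offset": [0,0,-3],"jaw": 3.5}
    - {"delta_rot": [0,0,0],"offset": [0,0,-3],"jaw": 3.5}
    - {"delta_rot": [0,0,0],"offset": [0,0,-1.5],"jaw": 3.5}
    - {"delta_rot": [0,0,0],"offset": [0.3,1.5,0],"jaw": 3.5}
    - {"delta_rot": [0,0,0],"offset": [0.3,2.5,0],"jaw": 3.5}
    - {"delta_rot": [0,0,0],"offset": [0.3,3,0],"jaw": 3.5}
    - {"delta_rot": [0,0,0],"offset": [0.3,3,0],"jaw": 3.5}
    - {"delta_rot": [0,0,0],"offset": [0.3,3,0],"jaw": 3.5}
    - {"delta_rot": [0,0,0],"offset": [0.3,3,0],"jaw": 3.5}
    - {"delta_rot": [0,0,0],"offset": [0.3,3,0],"jaw": 3.5}
    - {"delta_rot": [0,0,0],"offset": [0.3,3,0],"jaw": 3.5}
    - {"delta_rot": [0,0,0],"offset": [0.3,2.5,0],"jaw": 3.5}
    - {"delta_rot": [0,0,0],"offset": [0.3,1.8,0],"jaw": 3.5}
    - {"delta_rot": [0,0,0],"offset": [0,0,0],"jaw": 3.5}
    - {"delta_rot": [0,0,0],"offset": [0,0,0],"jaw": 3.5}
    - {"delta_rot": [0,0,0],"offset": [0,0,0],"jaw": 3.5}
    - {"delta_rot": [0,0,0],"offset": [0,0,0],"jaw": 3.5}

```text
t: 49.98
ee_pos: [0.5403, -0.0911, 0.1912]
tcp_rot: [-0.0, 0.001, 1.0, -0.0]
ft_force: [-0.6, -0.3, -0.7]
opening: 0.0425
gripper_force: 61.3
```

Run:
```python
from h import *
go(.541,-.0872,.087,180)
```

```text
t 49.98 tcp [ 0.5403 -0.0911  0.1912] yaw 179.9 tilt 0.05 f [-0.6 -0.3 -0.7] open 0.0425
turn z rad -0.002 shift cm [-0.07  0.39 10.42]
```

send_rows:
  motion:
    - {"delta_rot": [0,0,0],"offset": [-0.05,0.25,1.5],"jaw": 3.5}
    - {"delta_rot": [0,0,0],"offset": [0,0,2.5],"jaw": 3.5}
    - {"delta_rot": [0,0,0],"offset": [0,0,2.5],"jaw": 3.5}
    - {"delta_rot": [0,0,0],"offset": [0,0,1.8],"jaw": 3.5}
    - {"delta_rot": [0,0,0],"offset": [0,0,1],"jaw": 3.5}
    - {"delta_rot": [0,0,0],"offset": [0,0,0.6],"jaw": 3.5}
    - {"delta_rot": [0,0,0],"offset": [0,0,0.4],"jaw": 3.5}
    - {"delta_rot": [0,0,0],"offset": [0,0,0.2],"jaw": 3.5}
    - {"delta_rot": [0,0,0],"offset": [0,0,0.1],"jaw": 3.5}
    - {"delta_rot": [0,0,0],"offset": [0,0,0],"jaw": 3.5}
    - {"delta_rot": [0,0,0],"offset": [0,0,0],"jaw": 3.5}

```text
t: 50.9
ee_pos: [0.5413, -0.0871, 0.086]
tcp_rot: [0.001, -0.0, 1.0, -0.0]
ft_force: [0.6, 0.0, -2.7]
opening: 0.0424
gripper_force: 61.3
```

Lower the last millimetre, release, raise, and move aside over the empty mat.

send_rows:
  motion:
    - {"delta_rot": [0,0,0],"offset": [0,0,0.1],"jaw": 3.5}
    - {"delta_rot": [0,0,0],"offset": [0,0,0],"jaw": 3.5}
    - {"delta_rot": [0,0,0],"offset": [0,0,0],"jaw": 4.6}
    - {"delta_rot": [0,0,0],"offset": [0,0,0],"jaw": 5.5}
    - {"delta_rot": [0,0,0],"offset": [0,0,0],"jaw": 6.5}
    - {"delta_rot": [0,0,0],"offset": [0,0,0],"jaw": 7}
    - {"delta_rot": [0,0,0],"offset": [0,0,0],"jaw": 7}
    - {"delta_rot": [0,0,0],"offset": [0,0,-1],"jaw": 7}
    - {"delta_rot": [0,0,0],"offset": [0,0,-2.5],"jaw": 7}
    - {"delta_rot": [0,0,0],"offset": [0,0,-3],"jaw": 7}
    - {"delta_rot": [0,0,0],"offset": [0,0,-3],"jaw": 7}
    - {"delta_rot": [0,0,0],"offset": [0,0,-1],"jaw": 7}

```text
t: 51.9
ee_pos: [0.543, -0.0866, 0.1939]
tcp_rot: [0.003, -0.0, 1.0, -0.0]
ft_force: [0.3, -0.1, 0.1]
opening: 0.07
gripper_force: 0.0
```

send_rows:
  motion:
    - {"delta_rot": [0,0,0],"offset": [0,-1.5,0],"jaw": 7}
    - {"delta_rot": [0,0,0],"offset": [0,-3,0],"jaw": 7}
    - {"delta_rot": [0,0,0],"offset": [0,-3,0],"jaw": 7}
    - {"delta_rot": [0,0,0],"offset": [0,-3,0],"jaw": 7}
    - {"delta_rot": [0,0,0],"offset": [0,-3,0],"jaw": 7}
    - {"delta_rot": [0,0,0],"offset": [0,-3,0],"jaw": 7}
    - {"delta_rot": [0,0,0],"offset": [0,-3,0],"jaw": 7}
    - {"delta_rot": [0,0,0],"offset": [0,-3,0],"jaw": 7}
    - {"delta_rot": [0,0,0],"offset": [0,-2,0],"jaw": 7}
    - {"delta_rot": [0,0,0],"offset": [0,-1,0],"jaw": 7}
    - {"delta_rot": [0,0,0],"offset": [0,0,0],"jaw": 7}
    - {"delta_rot": [0,0,0],"offset": [0,0,0],"jaw": 7}
    - {"delta_rot": [0,0,0],"offset": [0,0,0],"jaw": 7}
    - {"delta_rot": [0,0,0],"offset": [0,0,0],"jaw": 7}

```text
t: 53.07
ee_pos: [0.5414, -0.3397, 0.1896]
tcp_rot: [0.0, -0.002, 1.0, 0.0]
ft_force: [-0.5, -0.3, -0.4]
opening: 0.0699
gripper_force: 0.0
```

Run:
```python
from h import *
p,d,P,hsv=look("top","t9"); print(lids(P,hsv))
u=np.arange(640)[None]; vv=np.arange(480)[:,None]
b=(u>95)&(u<200)&(vv>195)&(vv<320)&(P[...,2]>.026)
print("plane",rect(P[b]))
print(read_state()["t"])
```

```text
{'red': array([533.4,  -2.6, 113.6,  21.2, 488. ]), 'blue': array([527. ,  81.9, 113.8,  20.7, 462. ]), 'yellow': array([539.7, -86. , 113.7,  21.7, 520. ])}
plane (array([492.6, 332.3]), array([ 39.2, 129.9]), 'long-axis yaw deg', np.float32(150.7))
53.1167
```

View pics/t9.png

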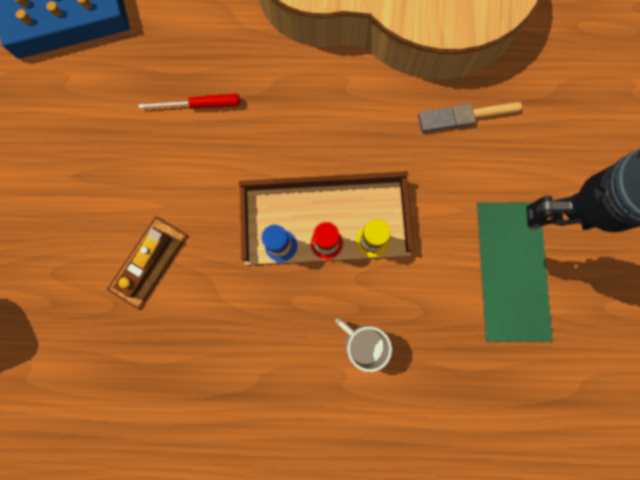

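The blue, red and yellow jars stand on their own coasters at (276,240), (326,238) and (376,236). The plane is central on the rest at (145,260) and the gripper is clear. I hand the job in.

```bash
python3 -c "
from cell import *
print(close_job())"
```

```text
the job is handed in; nothing more can be done
None
```

The job is handed in at about 53 s of the 134 s: by the last camera measurement each jar stands within about 2 mm of its own coaster's centre and the plane lies within about 2 mm and 1° of central on the cork rest. No jar was tipped; the hand-in returned no verdict.

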